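Weigh the counterweight on the spring scale

TASK

Lift the counterweight with the eye out of the parts rack, stand it upright on the rubber pad and let go, so that it can be taken afresh lower down, by its block; then hang it by its eye on the spring scale's hook, gently, so that the scale does not run down to its bottom stop. Let it hang free and settle, then slide the index marker level with the pointer to record the reading, and leave the counterweight hanging. Do not move the other things lying about.

Things in the scene. Friction and masses are not known exactly. Their poses are not given: they have to be found in the camera images.
- casting: Counterweight to weigh: aluminium block 34 (x) x 40 (y) x 62 mm (z), a 16 mm round steel neck (z 62 to 81 mm) and an upright round steel eye on top; 126 mm tall. Origin: centre of the underside, z up. The ring lies in the y-z plane: its hole runs along x. 0.23 to 0.43 kg. Starts upright in one of the rack's compartments; the only one with an eye. Front and back alike.
- eye (a point): Centre of the hole in the casting's eye, 102 mm above the casting's underside. Hole 30 mm in diameter, ring bar 9 mm thick, so the ring is 48 mm across and its top is 24 mm above this point. Axes as the casting's.
- rack: Fixed grey plastic open-topped rack, 163 (x) x 62 (y) x 62 mm high, walls and floor 5 mm; three compartments in a row along its x, centres at -51, 0 and +51 mm, each about 48 x 52 mm inside. It hides the blocks almost to their top faces; only their steel tops can be taken. Origin: centre of the underside.
- pad: Fixed black rubber pad, 130 x 130 x 8 mm, lying flat on the bench between the rack and the scale. Origin: centre of the underside (its top is 8 mm higher).
- scale: Fixed spring scale stand. Origin on the bench below the hook; -x towards the robot, column to the -y side. Column 30 mm square at x 20, y -170 mm; beam from it over the hook, underside 392 mm up, with the spring tube (30 mm diameter, at y -12, lower end 288 mm up). White board, a line every 10 mm (top = no load), y -155 to -105, x 23 to 29. Base plate 14 mm thick, x -80 to 80, y -250 to -120.
- carriage (a joint): Travel of the scale's hook and pointer, in m, straight down: 0 with no load, 0.075 at the bottom stop. Spring of 85 N/m: the load stretches it by weight / 85 N/m (27 to 50 mm for the casting). It bobs lightly damped for a second or two after being loaded.
- hook_seat (a point): Where a hung ring rests in the hook's bowl: 235 mm up unloaded, moves down with the scale. Axes as the stand's. The hook is a J of 6 mm steel in the y-z plane: shank 12 mm to -y, going up; upturned tip 12 mm to +y (away from the column), top 9 mm above this point; bowl's underside 6 mm below it. A ring goes on from +y over the tip, then down; the hung eye's centre is 15 mm below this point.
- pointer_tip (a point): Free end of the thin horizontal steel pointer that moves with the hook; 35 mm above the hook seat, 85 mm to its -y side, ending in the open just beside the board.
- index (a joint): Position of the sliding index marker, in m, straight down: 0 level with the no-load pointer, 0.075 at the lowest. It stays where it is left; sliding it takes about 2 to 3 N. Starts near the top, at 0 to 0.012.
- index_tip (a point): Tip of the index marker's own short needle, which ends 5 mm from the pointer tip's path, pointing at it. The marker shows the reading when this tip is level with the pointer tip.
- index_tab (a point): Centre of the top edge of the index marker's finger tab: an upright dark steel plate 34 mm long (stand's x), 10 mm thick (y), 26 mm high, on the marker's arm, 80 mm in front (-x) and 127 mm to the side (-y) of the hook; 21 mm above the index tip's level. Pinch it across its thickness from above.
- stub_casting: A similar aluminium block in the rack with a plain steel stub instead of an eye, 84 mm tall; leave it alone. Origin: centre of the underside.
- tee_casting: A similar aluminium block in the rack with a small steel T bar on top, 84 mm tall; leave it alone. Origin: centre of the underside.
- objective: Steel microscope objective standing on the bench, 34 mm in diameter, 42 mm tall; leave it alone. Origin: underside.
- jar_a: Closed sample jar, 60 mm in diameter, 85 mm tall; leave it alone. Origin: underside.
- jar_b: Another such jar; leave it alone.
- driver: Screwdriver lying on the bench; leave it alone.
- spanner: Wrench lying on the bench; leave it alone.
- dish: Shallow white dish, 90 mm in diameter, 15 mm high; leave it alone.
Things that resemble listed ones, but are neither listed nor needed, are in the scene too. What is meant by the pad is not orange, and is the smaller of those in its own colour.

How it is judged:
By the outcome, as a careful person would: the job done as asked, in the order asked, and still so for the second after the job is handed in, with the robot touching nothing.
It also fails if it takes over 72 s, if anything falls off the work surface, if the arm or the gripper's body presses on something with over 40 N, if the wrist force passes 120 N, or if a joint passes its speed limit or range.

ROBOT

A 6-joint arm with a two-finger parallel gripper is mounted at the origin on the work surface. World frame = base frame: x ahead of the robot, y to its left, z up, the work surface at z = 0. Lengths are in m, angles in rad, forces in N, time in s.
With the tool pointing down it reaches from about 0.25 to 0.775 m from the base axis. Payload 8.9 kg.
Tool frame: the origin (TCP) lies on the centre line of the jaws, within the pads' length; the fingertips stand 17 mm ahead of it and the grasp point (between the pads) lies 2 mm behind it; x points along the fingers, y is the direction in which the jaws open and shut, and the axes are right-handed (so a half turn about x gives the same grasp; the last joint's range is limited). The gripper opens to 85 mm and grips with 20 to 120 N. Pads are 22 mm wide; open, the fingers measure 114 mm over their backs; the gripper's body (76 mm by 85 mm) begins 54 mm behind the grasp point. The pads swing forward as they close: fully open they stand 13 mm farther back than shut.
Start: joints at [-1.474, 0.291, -0.153, 1.127, 0, 1.431], TCP at [0.123, -0.51, 0.248] pointing down, gripper open.
Joint ranges: [-2.52, 2.52], [-0.91, 1.74], [-1.3, 1.37], [-1.96, 2.02], [-1.52, 1.47], [-3.14, 3.14]. Speed limits (rad/s): [2.22, 2.22, 2.79, 3.14, 3.14, 3.14].

INTERFACE

Orientations are given as a 3x3 rotation matrix whose columns are the frame's x, y, z axes.
In Python, from rig import arm gives the robot as it stands.
- The arm moves only by the shell command python3 -m handwheel 'ROWS' [FORCE]. ROWS is text: rows parted by semicolons, each of 5 numbers parted by spaces: the finger opening in cm, from 0 to 8.54, then the shift along the tool's x, y, z in cm, then the turn about the tool's x in rad. A call has exactly 8 rows; each row is the pose to reach, as a shift and turn from the pose measured when the call began, along the tool's axes at that moment; what a row does not reach only later rows make up. A row lasts 1/10 s, in which the tool goes at most 50 mm and 8.59 degrees, less where a joint would pass 70% of its speed; a pose out of reach is approached as far as the arm can. A call with a gripper value outside its range is refused whole. The fingers move at their own pace and stop on an object; FORCE is the grip in N (left out, the last holds). Time passes only in rows, so rows that repeat a pose let the fingers close, or fill a call up. It gives the time, the measured TCP pose, the force and the opening at its end, in the units of the state.
- arm.sense(): the state, without advancing time (a new reading comes with each control period).
- arm.capture(name): name is "side" or "top"; returns a dict with "pixels" (384x512x3 uint8, red, green, blue), "intrinsics" (3x3 intrinsics, pixels), "R" (3x3) and "t" (3): a world point X has camera coordinates R X + t. Camera axes: x right, y down, z forward; pixel columns grow to the right and rows downward; lengths in m; the calibration is good to about 2 mm. A picture is of the moment at which its call begins. There is no depth.
- arm.hand_in(): hands the job in, once; it reports no verdict.
The state is a dict: "t": time; "joint_positions": joint angles; "qd": joint speeds; "joint_efforts": joint torques, N m; "ee_pos": TCP position; "tcp_rot": TCP orientation; "wrist_force": force on the tool from outside, world axes, zero at the start; "moment": the same for the moment, N m; "width": finger opening in m.
Only numpy, scipy, OpenCV 4.12 (cv2) and the standard library are available. Lean on these libraries where they do the work, as an engineer would, in place of code of your own. Each camera call takes 0.05 s, during which the arm holds its last target. There are 200 camera calls.

## Working session

There is one attempt and no reset: what is moved stays moved. The work goes in short steps, Python scripts to look and compute and a shell command to move; the robot and the scene stay as the last step left them, time stands still between calls to the robot, and variables do not carry over. Pictures are saved under pics/ and viewed, about 8 in all and at most 12, crops included, and the job is handed in when it is done.

```bash
ls; mkdir -p pics
cat > h.py <<'E'
import numpy as np, cv2
from rig import arm
def cap(n,f=None):
    c=arm.capture(n)
    for k in("intrinsics","R","t"): c[k]=np.array(c[k])
    if f: cv2.imwrite("pics/"+f,np.array(c["pixels"])[:,:,::-1])
    return c
def ray(c,u,v):
    d=c["R"].T@np.linalg.inv(c["intrinsics"])@[u,v,1]; o=-c["R"].T@c["t"].reshape(3); return o,d
def onz(c,u,v,z):
    o,d=ray(c,u,v); return o+d*(z-o[2])/d[2]
def proj(c,X):
    p=c["intrinsics"]@(c["R"]@np.array(X)+c["t"].reshape(3)); return p[:2]/p[2]
def tri(rs):
    A=0;b=0
    for o,d in rs:
        d=d/np.linalg.norm(d); P=np.eye(3)-np.outer(d,d); A=A+P; b=b+P@o
    return np.linalg.solve(A,b)
E
python3 - <<'E'
from h import *
import pickle
np.set_printoptions(precision=4,suppress=True)
C={n:cap(n) for n in("side","top")}
pickle.dump(C,open("c0.pkl","wb"))
for n in C:
    im=np.array(C[n]["pixels"])[:,:,::-1]
    cv2.imwrite(f"pics/{n}0.png",cv2.resize(im,(800,600),interpolation=cv2.INTER_CUBIC))
    print(n,-C[n]["R"].T@C[n]["t"].reshape(3),C[n]["R"],C[n]["intrinsics"][0])
s=arm.sense();print(s)
E
```

```text
pics
side [0.421  1.0845 0.7406] [[-0.9963 -0.0864  0.0007]
 [-0.0427  0.4851 -0.8734]
 [ 0.0751 -0.8702 -0.4869]] [369.0506   0.     250.5655]
top [0.4128 0.1117 1.4502] [[-0.0281 -0.9996  0.0072]
 [-0.9963  0.0274 -0.0819]
 [ 0.0817 -0.0095 -0.9966]] [363.9041   0.     251.4485]
{'t': 0.1, 'joint_positions': array([-1.4743,  0.2912, -0.154 ,  1.1267,  0.    ,  1.4315]), 'qd': array([-0.0003, -0.0013,  0.0017,  0.0036, -0.0015, -0.0009]), 'joint_efforts': array([  0.0019, -53.7978,  33.1917,   0.0093,  -0.0001,   0.    ]), 'ee_pos': array([ 0.1226, -0.5101,  0.2478]), 'tcp_rot': array([[-0.0001,  0.2336, -0.9723],
       [ 0.0011, -0.9723, -0.2336],
       [-1.    , -0.0011, -0.0002]]), 'wrist_force': array([-0.1128, -0.477 ,  0.2476]), 'moment': array([-0.0702,  0.0079, -0.0696]), 'width': 0.08522928700664782}
```

View pics/top0.png

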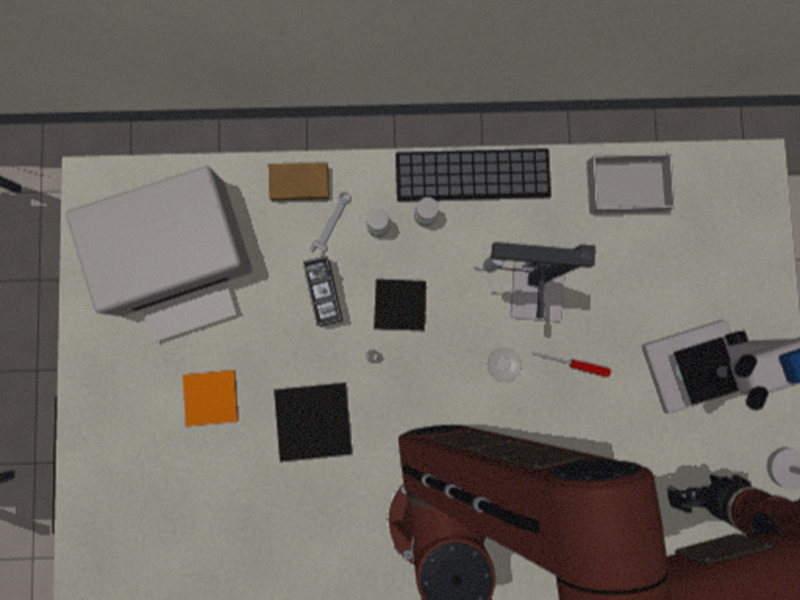

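View pics/side0.png

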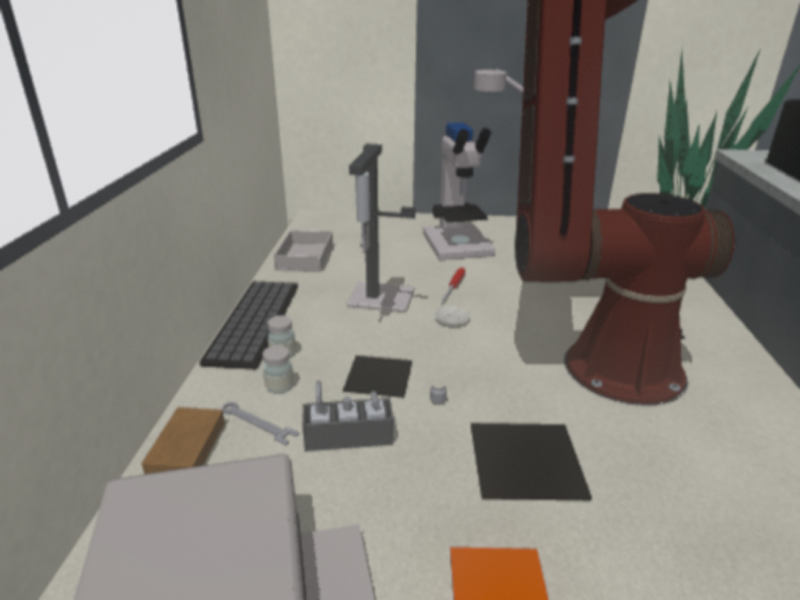

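Full views show the following (pixels in the 800x600 pictures).
- **Rack:** at top (322,292), side (348,420).
- **What could be taken for the counterweight:** three steel tops, at side (319,395) tall, (347,405) and (375,403). The tall one is my choice. The grey objective at side (438,394) is not in the rack.
- **What could be taken for the pad:** black small at top (400,305), black large at (313,422), orange at (210,398). I choose the small black one, between the rack and the scale.
- **Scale:** around top (540,270).

Next I check the choice in a close crop.

Run:
```python
from h import *
import pickle
C=pickle.load(open("c0.pkl","rb"))
def crop(n,x0,y0,w,h):
    im=np.array(C[n]["pixels"])[y0:y0+h,x0:x0+w,::-1]; return cv2.resize(im,(400,300),interpolation=cv2.INTER_CUBIC)
a=np.vstack([np.hstack([crop("side",185,235,80,60),crop("top",180,155,80,60)]),np.hstack([crop("side",200,85,160,120),crop("top",290,140,100,75)])])
cv2.imwrite("pics/crop1.png",a)
```

```text
(no output)
```

View pics/crop1.png

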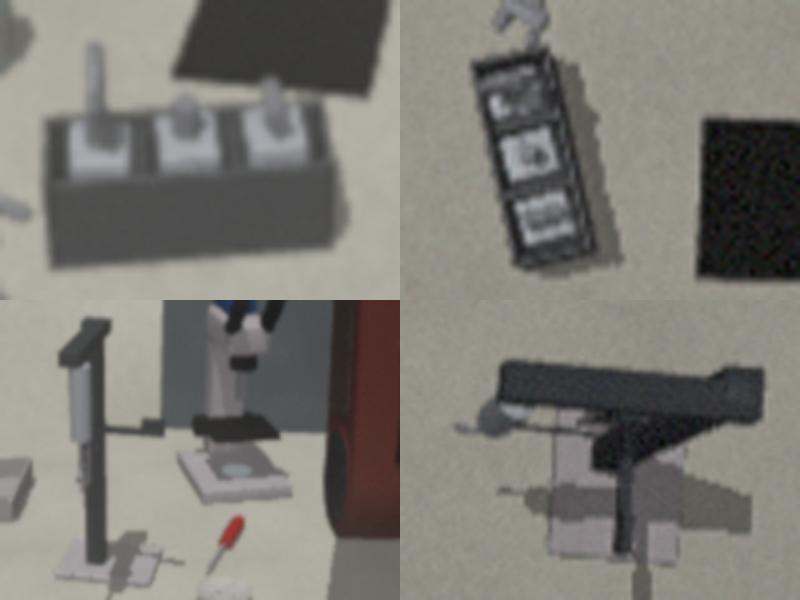

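The crop confirms the choice: the ring with the eye is at the far-x end of the rack, seen edge-on from the side, at crop (95,95). The neighbours are a stub and a T bar. Next I need to know how the moves handle tool tilt, so I read the command's help text and measure the scene.

```bash
python3 -m handwheel --help 2>&1 | head -30
python3 - <<'E'
from h import *
import pickle
np.set_printoptions(precision=4,suppress=True)
C=pickle.load(open("c0.pkl","rb"))
c=C["top"]; S=C["side"]
im=np.array(c["pixels"])
g=cv2.cvtColor(im,cv2.COLOR_RGB2GRAY)
def cnt(x0,y0,x1,y1,lo,hi,sat=None):
    m=np.zeros_like(g); m[y0:y1,x0:x1]=cv2.inRange(g,lo,hi)[y0:y1,x0:x1]
    k=cv2.findContours(m,cv2.RETR_EXTERNAL,cv2.CHAIN_APPROX_NONE)[0]; return max(k,key=cv2.contourArea)
k=cnt(232,170,280,220,0,60)
r=cv2.minAreaRect(k);print("pad",r,onz(c,*r[0],.008)); 
print([onz(c,*p,.008)[:2] for p in cv2.boxPoints(r)])
k=cnt(185,160,222,212,0,110)
# rack
r=cv2.minAreaRect(k);print("rack",r,onz(c,*r[0],.062))
b=cv2.boxPoints(r);print([onz(c,*p,.062)[:2] for p in b])
# base plate corners from crop estimate (crop scale 4, offset 290,140; crop at row 300)
for p in [(555,408),(548,553),(678,563),(685,445)]:
    u=290+(p[0]-400)/4; v=140+(p[1]-300)/4; print("base",onz(c,u,v,.014)[:2])
# beam top corners approx top z .392+?
for p in [(500,362),(498,400),(762,418),(764,368)]:
    u=290+(p[0]-400)/4; v=140+(p[1]-300)/4; print("beam",onz(c,u,v,.41)[:2])
# side: beam/column bottom
for p in [(88,562),(107,562)]:
    print("col",onz(S,200+p[0]/2.5,85+(p[1]-300)/2.5,.014))
E
```

```text
invalid input at $: expected rows of numbers
pad ((256.0, 194.5), (31.0, 32.0), 90.0) [0.5369 0.0797 0.008 ]
[array([0.6007, 0.1417]), array([0.5972, 0.014 ]), array([0.4735, 0.018 ]), array([0.477 , 0.1449])]
rack ((208.75294494628906, 184.88821411132812), (48.917816162109375, 22.994625091552734), 77.47119140625) [0.5742 0.2609 0.062 ]
[array([0.6588, 0.323 ]), array([0.6759, 0.2362]), array([0.4904, 0.1994]), array([0.4737, 0.2853])]
base [ 0.6386 -0.2138]
base [ 0.4939 -0.2002]
base [ 0.4804 -0.3286]
base [ 0.5979 -0.3418]
beam [ 0.611  -0.0856]
beam [ 0.5833 -0.083 ]
beam [ 0.565  -0.2736]
beam [ 0.6015 -0.2771]
col [ 0.6002 -0.251   0.014 ]
col [ 0.5689 -0.2537  0.014 ]
```

```bash
python3 -m handwheel '8.5 -15 -19 -31 0;8.5 -15 -19 -31 0;8.5 -15 -19 -31 0;8.5 -15 -19 -31 0;8.5 -15 -19 -31 0;8.5 -15 -19 -31 0;8.5 -15 -19 -31 0;8.5 -15 -19 -31 0' 40
```

```text
t: 0.9
ee_pos: [0.3808, -0.2512, 0.399]
tcp_rot: [[0.0, 0.234, -0.972], [0.001, -0.972, -0.234], [-1.0, -0.001, -0.001]]
wrist_force: [0.8, -0.1, -0.8]
width: 0.0848
```

```bash
python3 -m handwheel '8.5 -25 -28 -12 0;8.5 -25 -28 -12 0;8.5 -25 -28 -12 0;8.5 -25 -28 -12 0;8.5 -25 -28 -12 0;8.5 -25 -28 -12 0;8.5 -25 -28 -12 0;8.5 -25 -28 -12 0' 40; python3 -c "
from rig import arm;print(arm.sense()['joint_positions'])"
```

```text
t: 1.7
ee_pos: [0.4248, 0.0439, 0.6069]
tcp_rot: [[0.039, 0.235, -0.971], [-0.0, -0.972, -0.235], [-0.999, 0.009, -0.037]]
wrist_force: [0.2, -0.8, -0.8]
width: 0.0847
[-7.01672455e-02  1.81687944e-01  6.70206159e-01  2.02086246e+00
  2.31891262e-03  2.83419560e+00]
```

Asking for a pose that is out of reach makes joint 4 hit its limit, and the tool then tilts forward by a small angle. That gives me a way to get an inclined tool for the block grasp later. Now I measure the eye.

```bash
cat >> h.py <<'E'
def totool(d): # world delta (m) -> tool cm
    return np.round(arm.sense()["tcp_rot"].T@np.array(d)*100,2)
E
python3 - <<'E'
from h import *
import pickle
np.set_printoptions(precision=4,suppress=True)
C=pickle.load(open("c0.pkl","rb")); c=C["top"];S=C["side"]
rc=np.array([onz(c,180+(u-400)/5,155+v/5,.062) for u,v in [(475,62),(548,50),(597,255),(517,270)]])
print(rc); ce=rc.mean(0)
print("sizes",np.linalg.norm(rc[0]-rc[3]),np.linalg.norm(rc[0]-rc[1]))
d=(rc[0]+rc[1]-rc[2]-rc[3]);yaw=np.arctan2(d[1],d[0]);print("rack",ce,np.degrees(yaw))
print("comp",ce+.051*np.array([np.cos(yaw),np.sin(yaw),0]))
print("ringtop tri",tri([ray(c,180+127/5,155+97/5),ray(S,185+95/5,235+42/5+.8)]))
print("side at z .129",onz(S,204,244.2,.129),onz(S,204,258,.083))
# casting block top face (white) in top: crop (487..555, 95..122)
E
```

```text
[[0.6433 0.3125 0.062 ]
 [0.6511 0.2562 0.062 ]
 [0.492  0.2218 0.062 ]
 [0.4823 0.283  0.062 ]]
sizes 0.16372997947543128 0.05683582953237119
rack [0.5672 0.2684 0.062 ] 11.292530244170804
comp [0.6172 0.2784 0.062 ]
ringtop tri [0.6142 0.2675 0.119 ]
side at z .129 [0.6186 0.28   0.129 ] [0.6209 0.2826 0.083 ]
```

```bash
python3 -m handwheel '5 30.6 -15.2 -17.9 -1.2;5 30.6 -15.2 -17.9 -1.2;5 30.6 -15.2 -17.9 -1.2;5 30.6 -15.2 -17.9 -1.2;5 30.6 -15.2 -17.9 -1.2;5 30.6 -15.2 -17.9 -1.2;5 30.6 -15.2 -17.9 -1.2;5 30.6 -15.2 -17.9 -1.2' 40; python3 -c "
from h import *
s=arm.sense();R=s['tcp_rot'];print(np.degrees(np.arctan2(R[1,1],R[0,1])),totool(np.array([.6175,.2795,.20])-s['ee_pos']))"
```

```text
t: 2.5
ee_pos: [0.5746, 0.2349, 0.303]
tcp_rot: [[0.036, 0.991, -0.127], [-0.001, -0.127, -0.992], [-0.999, 0.035, -0.004]]
wrist_force: [-0.4, -0.5, -0.3]
width: 0.0501
-7.317433071351641 [10.44  3.32 -4.93]
```

```bash
python3 -m handwheel '5 10.4 3.3 -4.9 -.325;5 10.4 3.3 -4.9 -.325;5 10.4 3.3 -4.9 -.325;5 10.4 3.3 -4.9 -.325;5 10.4 3.3 -4.9 -.325;5 10.4 3.3 -4.9 -.325;5 10.4 3.3 -4.9 -.325;5 10.4 3.3 -4.9 -.325' 40
python3 - <<'E'
from h import *
c=cap("side");t=cap("top")
def crop(c,x0,y0,w,h):
    im=np.array(c["pixels"])[y0:y0+h,x0:x0+w,::-1]; return cv2.resize(im,(400,300),interpolation=cv2.INTER_CUBIC)
cv2.imwrite("pics/p5.png",np.hstack([crop(c,165,195,120,90),crop(t,165,140,100,75)]))
e=arm.sense()["ee_pos"]; print(e, proj(c,e),proj(t,e), proj(c,[.6175,.2795,.131]),proj(c,e-[0,0,.017]))
E
```

```text
t: 3.3
ee_pos: [0.6176, 0.279, 0.202]
tcp_rot: [[0.038, 0.98, 0.195], [-0.0, 0.195, -0.981], [-0.999, 0.037, 0.008]]
wrist_force: [-0.7, 0.6, -0.7]
width: 0.0499
[0.61745852 0.27904799 0.20137778] [202.84384993 221.93913853] [198.86464143 168.07343635] [204.39418029 243.5255515 ] [203.23987868 227.26648508]
```

View pics/p5.png

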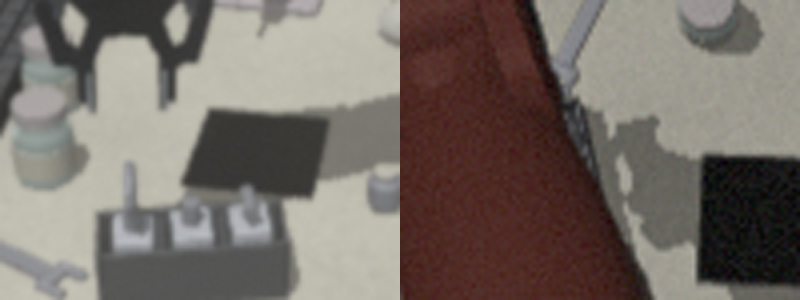

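Side crop: ring top is at full-image pixel (204.3,243.9), predicted (204.4,243.5), and the fingers straddle it. Descend and grip the eye across its thickness.

```bash
python3 -m handwheel '5 4.5 -.15 0 0;5 8 -.3 0 0;5 9.3 -.35 0 0;5 9.3 -.35 0 0;0 9.3 -.35 0 0;0 9.3 -.35 0 0;0 9.3 -.35 0 0;0 9.3 -.35 0 0' 40
```

```text
t: 4.2
ee_pos: [0.6185, 0.2787, 0.1102]
tcp_rot: [[0.04, 0.98, 0.196], [0.0, 0.196, -0.981], [-0.999, 0.039, 0.007]]
wrist_force: [-0.0, 0.2, 6.1]
width: 0.0077
```

```bash
python3 -m handwheel '0 -1.5 0 0 0;0 -3 .1 0 0;0 -5 .2 0 0;0 -7 .3 0 0;0 -9 .4 0 0;0 -11 .4 0 0;0 -12 .5 0 0;0 -12 .5 0 0' 40
python3 - <<'E'
from h import *
c=cap("side");t=cap("top")
def crop(c,x0,y0,w,h):
    im=np.array(c["pixels"])[y0:y0+h,x0:x0+w,::-1]; return cv2.resize(im,(400,300),interpolation=cv2.INTER_CUBIC)
cv2.imwrite("pics/p6.png",np.hstack([crop(c,165,195,120,90),crop(t,165,140,100,75)]))
s=arm.sense();R=s['tcp_rot'];print(s['wrist_force'],s['width'],np.degrees(np.arctan2(R[1,1],R[0,1])))
E
```

```text
t: 5.0
ee_pos: [0.6195, 0.2799, 0.2318]
tcp_rot: [[0.042, 0.98, 0.195], [0.001, 0.196, -0.981], [-0.999, 0.042, 0.007]]
wrist_force: [0.7, 1.0, -3.2]
width: 0.008
[ 0.15883238 -0.33960839 -4.05135871] 0.008019489810233493 11.290882676655597
```

View pics/p6.png

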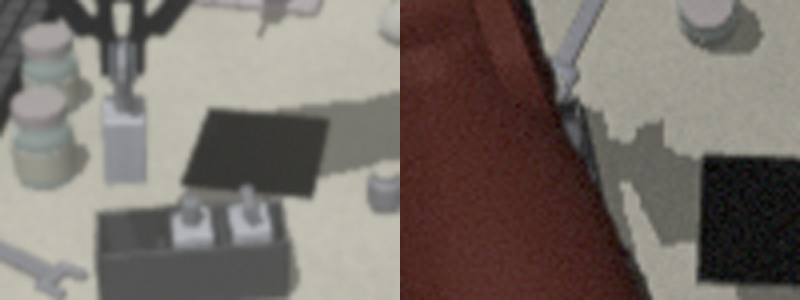

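The casting is lifted clear and upright (block at crop (124,140)), and the rack neighbours are undisturbed. Carry it to the pad and turn it.

```bash
python3 -m handwheel '0 -.4 -1 2 -.1;0 -.4 -3 5 -.25;0 -.4 -5 8 -.4;0 -.4 -7.5 11.5 -.55;0 -.4 -9.5 15 -.7;0 -.4 -11.5 18 -.85;0 -.4 -13 20 -1;0 -.4 -13.2 20.3 -1.13' 40;  python3 -c "
from h import *
s=arm.sense();R=s['tcp_rot'];print(np.degrees(np.arctan2(R[1,1],R[0,1])),totool(np.array([.53,.055,.135])-s['ee_pos']))"
```

```text
t: 5.9
ee_pos: [0.5266, 0.0523, 0.2288]
tcp_rot: [[0.036, 0.238, 0.971], [-0.001, 0.971, -0.238], [-0.999, 0.008, 0.035]]
wrist_force: [-0.1, 0.6, -3.3]
width: 0.0078
76.22909692217169 [ 9.39  0.27 -0.06]
```

```bash
python3 -m handwheel '0 2 .1 0 -.05;0 4.5 .2 0 -.12;0 7 .3 0 -.153;0 9 .3 0 -.153;0 10.3 .3 0 -.153;0 11 .3 0 -.153;0 11.2 .3 0 -.153;0 11.2 .3 0 -.153' 40;  python3 -c "
from h import *
s=arm.sense();R=s['tcp_rot'];print(s['wrist_force'],s['ee_pos'],np.degrees(np.arctan2(R[1,1],R[0,1])))"
```

```text
t: 6.7
ee_pos: [0.5312, 0.0552, 0.1168]
tcp_rot: [[0.036, 0.087, 0.996], [-0.001, 0.996, -0.087], [-0.999, 0.002, 0.036]]
wrist_force: [-0.2, -0.1, -1.1]
width: 0.0082
[-0.22661519 -0.08678606 -1.09444952] [0.53117483 0.05516365 0.11678463] 84.99015115961325
```

```bash
python3 -m handwheel '0 .1 0 0 0;0 .2 0 0 0;0 .25 0 0 0;3 .25 0 0 0;3 .25 0 0 0;3 .25 0 0 0;3 .25 0 0 0;3 .25 0 0 0' 40;python3 -m handwheel '4 -2 0 0 0;4 -5 0 0 0;4 -9 0 0 0;4 -13 0 0 0;4 -18 0 0 0;4 -23 0 0 0;4 -28 0 0 0;4 -32 0 0 0'
python3 - <<'E'
from h import *
c=cap("side");t=cap("top")
def crop(c,x0,y0,w,h):
    im=np.array(c["pixels"])[y0:y0+h,x0:x0+w,::-1]; return cv2.resize(im,(400,300),interpolation=cv2.INTER_CUBIC)
cv2.imwrite("pics/p7.png",np.vstack([np.hstack([crop(c,205,195,80,60),crop(t,215,160,80,60)]),np.hstack([crop(c,195,75,120,90),crop(t,290,140,100,75)])]))
s=arm.sense();print(s['joint_positions'])
E
```

```text
t: 7.5
ee_pos: [0.5314, 0.0552, 0.1144]
tcp_rot: [[0.036, 0.087, 0.996], [-0.001, 0.996, -0.087], [-0.999, 0.002, 0.036]]
wrist_force: [-0.6, -0.2, -0.3]
width: 0.0303
t: 8.3
ee_pos: [0.5196, 0.0554, 0.4374]
tcp_rot: [[0.038, 0.087, 0.995], [-0.001, 0.996, -0.087], [-0.999, 0.003, 0.038]]
wrist_force: [0.1, -0.7, -0.2]
width: 0.0401
[-3.40643392e-02  2.30662471e-01  2.61162285e-01  1.55662441e+00
  5.76707614e-04  5.33729103e-02]
```

View pics/p7.png

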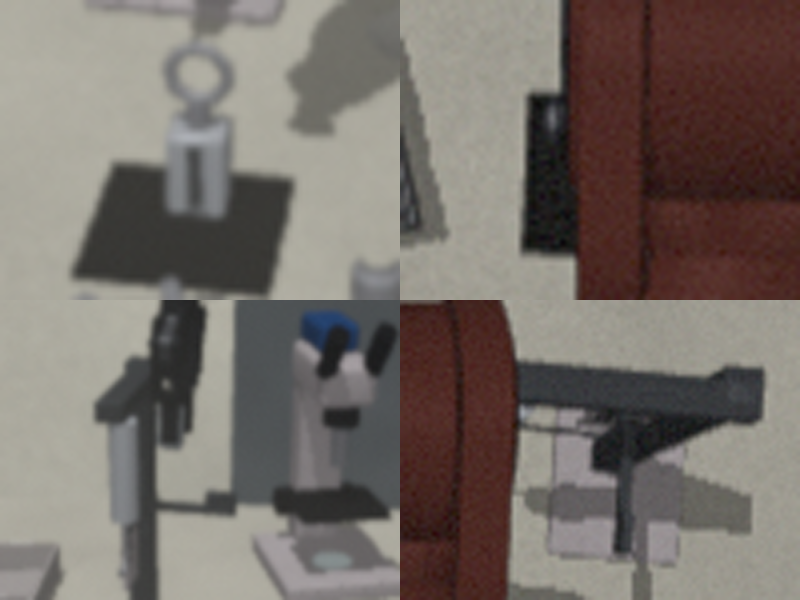

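The casting stands upright on the pad (side crop block (198,165), ring (200,75)) and is released. Its ring is square to the side camera, as the hook needs. Now raise beyond the wrist's limit to incline the tool.

```bash
python3 -m handwheel '6 -40 -9.4 -2.7 0;6 -40 -9.4 -2.7 0;6 -40 -9.4 -2.7 0;6 -40 -9.4 -2.7 0;6 -40 -9.4 -2.7 0;6 -40 -9.4 -2.7 0;6 -40 -9.4 -2.7 0;6 -40 -9.4 -2.7 0'; python3 -c "
from h import *
print(arm.sense()['joint_positions'].round(3))"
```

```text
t: 9.2
ee_pos: [0.4464, -0.0168, 0.623]
tcp_rot: [[0.092, 0.088, 0.992], [-0.009, 0.996, -0.087], [-0.996, -0.001, 0.093]]
wrist_force: [0.2, -0.1, 0.6]
width: 0.0596
[-0.208  0.201  0.743  2.021  0.01  -0.12 ]
```

```bash
python3 -m handwheel '6 -200 0 0 0;6 -200 0 0 0;6 -200 0 0 0;6 -200 0 0 0;6 -200 0 0 0;6 -200 0 0 0;6 -200 0 0 0;6 -200 0 0 0'; python3 -c "
from h import *
print(arm.sense()['joint_positions'].round(3))"
```

```text
t: 10.0
ee_pos: [0.3798, -0.0092, 0.6491]
tcp_rot: [[0.139, 0.088, 0.986], [-0.02, 0.996, -0.087], [-0.99, -0.007, 0.14]]
wrist_force: [0.1, -0.4, 0.0]
width: 0.0599
[-0.227  0.05   0.641  2.021  0.012 -0.138]
```

Each over-reach call gains about 3° of tilt. I fit the arm's planar kinematics from the logged states to plan this cheaply.

```bash
cat > kin.py <<'E'
import numpy as np
from scipy.optimize import least_squares
D=np.array([[.2912,-.154,1.1267,.1226,-.5101,.2478],[.1817,.6702,2.0209,.4248,.0439,.6069],[.2307,.2612,1.5566,.5196,.0554,.4374],[.201,.743,2.021,.4464,-.0168,.623],[.05,.641,2.021,.3798,-.0092,.6491]])
def fk(p,q):
    a,h,L1,L2,e,L3=p;j2,j3,j4=q;f=j2-j3;P=f+j4
    return np.array([a+L1*np.sin(j2)+L2*np.cos(f)+e*np.sin(f)+L3*np.cos(P),h+L1*np.cos(j2)-L2*np.sin(f)+e*np.cos(f)-L3*np.sin(P)])
def res(p):
    o=[fk(p,d[:3])-[np.sqrt(d[3]**2+d[4]**2-.074**2),d[5]] for d in D]
    return np.r_[np.concatenate(o),.002*(p-[0,.3,.4,.4,0,.25])]
P=least_squares(res,[0,.3,.4,.4,0,.25]).x
if __name__=="__main__":
    print(P.round(3),np.abs(res(P)[:10]).max())
    for pitch in (75,60,45,33):
        for j3 in (.6,.9,1.1,1.3):
            j2=np.radians(pitch)-2.02+j3; print(pitch,j3,j2.round(2),fk(P,(j2,j3,2.02)).round(3))
    # fixed pitch 33 at block r~.53,z.05 and hook r~.57 z.15
    for t in [(.52,.05),(.56,.16)]:
        s=least_squares(lambda q:np.r_[fk(P,q)-t,q[0]-q[1]+q[2]-np.radians(33)],[.3,-.3,.0]).x;print(t,s.round(2),fk(P,s).round(3))
E
python3 kin.py
```

```text
[-0.001  0.301  0.509  0.386  0.059  0.428] 0.001685535405227756
75 0.6 -0.11 [0.308 0.689]
75 0.9 0.19 [0.46  0.683]
75 1.1 0.39 [0.557 0.654]
75 1.3 0.59 [0.647 0.607]
60 0.6 -0.37 [0.196 0.756]
60 0.9 -0.07 [0.345 0.79 ]
60 1.1 0.13 [0.446 0.787]
60 1.3 0.33 [0.545 0.764]
45 0.6 -0.63 [0.072 0.791]
45 0.9 -0.33 [0.207 0.862]
45 1.1 -0.13 [0.305 0.886]
45 1.3 0.07 [0.407 0.889]
33 0.6 -0.84 [-0.032  0.796]
33 0.9 -0.54 [0.085 0.893]
33 1.1 -0.34 [0.177 0.937]
33 1.3 -0.14 [0.276 0.961]
(0.52, 0.05) [ 1.04 -1.47 -1.94] [0.52 0.05]
(0.56, 0.16) [ 0.33 -1.3  -1.06] [0.56 0.16]
```

The fit shows that an approach along +x folds the arm too tightly at the pad and the hook. Heading -y (stand axes) at about 43° down does fit, both in reach and past the hook. So I move to arm azimuth about -106° and tilt there, checking the lamp and microscope for clearance first.

```bash
python3 - <<'E'
from h import *
import pickle
C=pickle.load(open("c0.pkl","rb")); c=C["top"];S=C["side"]
k=.64
print("lamp",tri([ray(c,787*k,466*k),ray(S,489*k,82*k)]).round(3))
print("mic blue top",tri([ray(c,797*k,362*k),ray(S,459*k,130*k)]).round(3))
E
python3 -m handwheel '6 1 -7 -2 .14;6 2 -14 -4 .28;6 3 -21 -6 .42;6 4.1 -27.7 -8.2 .56;6 4.1 -27.7 -8.2 .7;6 4.1 -27.7 -8.2 .85;6 4.1 -27.7 -8.2 1;6 4.1 -27.7 -8.2 1.1'; python3 -c "
from h import *
s=arm.sense();print(s['joint_positions'].round(3),totool(np.array([-.03,-.36,.62])-s['ee_pos']))"
```

```text
lamp [ 0.261 -0.519  0.524]
mic blue top [ 0.373 -0.671  0.36 ]
t: 10.8
ee_pos: [0.2793, -0.2802, 0.5982]
tcp_rot: [[0.138, 0.923, 0.36], [-0.018, 0.366, -0.93], [-0.99, 0.122, 0.067]]
wrist_force: [0.4, 1.1, 1.3]
width: 0.06
[-1.061  0.038  0.464  1.913  0.112  0.141] [ -6.29 -31.2   -3.57]
```

```bash
python3 -m handwheel '6 -1 -5 -1 .14;6 -2 -10 -2 .28;6 -3 -15 -3 .42;6 -4 -20 -3.5 .56;6 -5 -25 -3.5 .65;6 -6.3 -29 -3.6 .65;6 -6.3 -31.2 -3.6 .65;6 -6.3 -31.2 -3.6 .65'; python3 -m handwheel '6 -60 0 0 0;6 -60 0 0 0;6 -60 0 0 0;6 -60 0 0 0;6 -60 0 0 0;6 -60 0 0 0;6 -60 0 0 0;6 -60 0 0 0';python3 -m handwheel '6 -60 0 0 0;6 -60 0 0 0;6 -60 0 0 0;6 -60 0 0 0;6 -60 0 0 0;6 -60 0 0 0;6 -60 0 0 0;6 -60 0 0 0'; python3 -c "
from h import *
s=arm.sense();print(s['joint_positions'].round(3))"
```

```text
t: 11.6
ee_pos: [-0.0306, -0.3609, 0.5978]
tcp_rot: [[0.131, 0.951, -0.278], [-0.034, -0.276, -0.96], [-0.991, 0.136, -0.004]]
wrist_force: [0.7, 0.9, 0.9]
width: 0.0601
t: 12.4
ee_pos: [-0.0339, -0.3569, 0.6129]
tcp_rot: [[0.113, 0.952, -0.284], [-0.076, -0.276, -0.958], [-0.991, 0.13, 0.041]]
wrist_force: [0.6, -0.3, 1.0]
width: 0.0601
t: 13.2
ee_pos: [-0.0332, -0.3501, 0.6281]
tcp_rot: [[0.095, 0.953, -0.288], [-0.117, -0.277, -0.954], [-0.989, 0.124, 0.086]]
wrist_force: [-0.5, 0.3, -0.6]
width: 0.0598
[-1.996 -0.003  0.516  2.021  0.135 -0.132]
```

```bash
python3 -m handwheel '6 0 5 0 0;6 -59 12 5 0;6 -59 12 5 0;6 -59 12 5 0;6 -59 12 5 0;6 -59 12 5 0;6 -59 12 5 0;6 -59 12 5 0'|sed -n 2,3p;python3 -m handwheel '6 -58 7 9 0;6 -58 7 9 0;6 -58 7 9 0;6 -58 7 9 0;6 -58 7 9 0;6 -58 7 9 0;6 -58 7 9 0;6 -58 7 9 0'|sed -n 2,3p;python3 -m handwheel '6 -58 7 11 0;6 -58 7 11 0;6 -58 7 11 0;6 -58 7 11 0;6 -58 7 11 0;6 -58 7 11 0;6 -58 7 11 0;6 -58 7 11 0'; python3 -c "
from h import *
s=arm.sense();print(s['joint_positions'].round(3))"
```

```text
ee_pos: [0.0413, -0.3671, 0.654]
tcp_rot: [[0.086, 0.952, -0.293], [-0.164, -0.277, -0.947], [-0.983, 0.13, 0.132]]
ee_pos: [0.0651, -0.3729, 0.6739]
tcp_rot: [[0.081, 0.951, -0.297], [-0.212, -0.275, -0.938], [-0.974, 0.139, 0.18]]
t: 15.6
ee_pos: [0.0837, -0.3722, 0.6938]
tcp_rot: [[0.079, 0.95, -0.301], [-0.261, -0.272, -0.926], [-0.962, 0.152, 0.226]]
wrist_force: [0.1, -0.5, -0.7]
width: 0.0603
[-1.617  0.01   0.722  2.021  0.092  0.262]
```

```bash
python3 -m handwheel '6 0 -5 0 0;6 -1 -9 0 0;6 -58 -9 14 0;6 -58 -9 14 0;6 -58 -9 14 0;6 -58 -9 14 0;6 -58 -9 14 0;6 -58 -9 14 0'|sed -n 2,3p;python3 -m handwheel '6 -58 0 16 0;6 -58 0 16 0;6 -58 0 16 0;6 -58 0 16 0;6 -58 0 16 0;6 -58 0 16 0;6 -58 0 16 0;6 -58 0 16 0'|sed -n 2,3p;python3 -m handwheel '6 -57 0 19 0;6 -57 0 19 0;6 -57 0 19 0;6 -57 0 19 0;6 -57 0 19 0;6 -57 0 19 0;6 -57 0 19 0;6 -57 0 19 0';python3 -m handwheel '6 -56 0 22 0;6 -56 0 22 0;6 -56 0 22 0;6 -56 0 22 0;6 -56 0 22 0;6 -56 0 22 0;6 -56 0 22 0;6 -56 0 22 0'; python3 -c "
from h import *
s=arm.sense();print(s['joint_positions'].round(3))"
```

```text
ee_pos: [0.0017, -0.3648, 0.7006]
tcp_rot: [[0.064, 0.951, -0.303], [-0.305, -0.271, -0.913], [-0.95, 0.15, 0.273]]
ee_pos: [0.0019, -0.3746, 0.72]
tcp_rot: [[0.048, 0.951, -0.306], [-0.35, -0.271, -0.897], [-0.935, 0.15, 0.32]]
t: 18.0
ee_pos: [0.0003, -0.3817, 0.7394]
tcp_rot: [[0.032, 0.951, -0.308], [-0.396, -0.271, -0.878], [-0.918, 0.15, 0.368]]
wrist_force: [-0.3, 0.5, -0.2]
width: 0.0602
t: 18.8
ee_pos: [-0.0026, -0.3871, 0.7588]
tcp_rot: [[0.017, 0.951, -0.309], [-0.441, -0.27, -0.856], [-0.898, 0.151, 0.414]]
wrist_force: [-0.5, -1.0, 0.4]
width: 0.0598
[-1.896 -0.015  0.865  2.021  0.157  0.02 ]
```

```bash
python3 -m handwheel '6 -54 0 25 0;6 -54 0 25 0;6 -54 0 25 0;6 -54 0 25 0;6 -54 0 25 0;6 -54 0 25 0;6 -54 0 25 0;6 -54 0 25 0'|sed -n 2,3p;python3 -m handwheel '6 -52 0 28 0;6 -52 0 28 0;6 -52 0 28 0;6 -52 0 28 0;6 -52 0 28 0;6 -52 0 28 0;6 -52 0 28 0;6 -52 0 28 0'|sed -n 2,3p;python3 -m handwheel '6 -50 0 31 0;6 -50 0 31 0;6 -50 0 31 0;6 -50 0 31 0;6 -50 0 31 0;6 -50 0 31 0;6 -50 0 31 0;6 -50 0 31 0'|sed -n 2,3p;python3 -m handwheel '6 -48 0 34 0;6 -48 0 34 0;6 -48 0 34 0;6 -48 0 34 0;6 -48 0 34 0;6 -48 0 34 0;6 -48 0 34 0;6 -48 0 34 0'; python3 -m handwheel '6 -46 0 36 0;6 -46 0 36 0;6 -46 0 36 0;6 -46 0 36 0;6 -46 0 36 0;6 -46 0 36 0;6 -46 0 36 0;6 -46 0 36 0';python3 -c "
from h import *
s=arm.sense();print(s['joint_positions'].round(3))"
```

```text
ee_pos: [-0.0073, -0.3927, 0.7783]
tcp_rot: [[0.002, 0.951, -0.31], [-0.485, -0.27, -0.832], [-0.875, 0.151, 0.461]]
ee_pos: [-0.0135, -0.3985, 0.7978]
tcp_rot: [[-0.014, 0.951, -0.309], [-0.528, -0.27, -0.805], [-0.849, 0.152, 0.506]]
ee_pos: [-0.0209, -0.4042, 0.8172]
tcp_rot: [[-0.03, 0.951, -0.308], [-0.569, -0.27, -0.777], [-0.822, 0.153, 0.549]]
t: 22.0
ee_pos: [-0.0294, -0.4098, 0.8363]
tcp_rot: [[-0.045, 0.951, -0.306], [-0.609, -0.269, -0.746], [-0.792, 0.153, 0.591]]
wrist_force: [0.5, 0.2, 0.8]
width: 0.0597
t: 22.8
ee_pos: [-0.0371, -0.4126, 0.8552]
tcp_rot: [[-0.061, 0.951, -0.304], [-0.647, -0.269, -0.713], [-0.76, 0.153, 0.632]]
wrist_force: [-0.2, 0.5, -0.7]
width: 0.06
[-2.003  0.032  1.161  2.021  0.217 -0.023]
```

```bash
python3 -m handwheel '6 -44 0 38 -.1;6 -44 0 38 -.23;6 -44 0 38 -.23;6 -44 0 38 -.23;6 -44 0 38 -.23;6 -44 0 38 -.23;6 -44 0 38 -.23;6 -44 0 38 -.23';python3 -c "
from h import *
s=arm.sense();e=s['ee_pos'];print(s['joint_positions'].round(3))
for w in ([.2,-.43,.78],[.45,-.25,.68],[.52,.12,.5],[.54,.15,.2]): print(totool(np.array(w)-e)) "
```

```text
t: 23.6
ee_pos: [-0.0441, -0.4135, 0.8738]
tcp_rot: [[-0.077, 0.994, -0.076], [-0.683, -0.108, -0.722], [-0.726, -0.004, 0.687]]
wrist_force: [-1.3, -0.1, 0.0]
width: 0.0596
[-2.035  0.038  1.215  2.021  0.239 -0.266]
[ 6.06 24.48 -7.12]
[ -0.9   47.43 -28.89]
[-13.64  50.45 -68.52]
[  5.94  52.23 -91.46]
```

```bash
python3 -m handwheel '6 2 9 -2.5 0;6 4 18 -5 0;6 6 24.5 -7 0;6 6 24.5 -7 0;6 6 24.5 -7 0;6 6 24.5 -7 0;6 3 34 -16 0;6 1 40 -22 0';python3 -c "
from h import *
s=arm.sense();e=s['ee_pos'];print(s['joint_positions'].round(3))
for w in ([.45,-.25,.68],[.52,.12,.5],[.54,.15,.2]): print(totool(np.array(w)-e)) "
```

```text
t: 24.4
ee_pos: [0.2504, -0.3812, 0.7605]
tcp_rot: [[-0.078, 0.994, -0.076], [-0.683, -0.108, -0.722], [-0.726, -0.005, 0.687]]
wrist_force: [0.5, -0.8, -0.4]
width: 0.0599
[-0.786 -0.035  0.608  1.681 -0.568  0.732]
[ -4.67  18.46 -16.53]
[-17.41  21.49 -56.15]
[  2.17  23.29 -79.09]
```

```bash
python3 -m handwheel '6 -2 8 -7 0;6 -4.7 17 -15 0;6 -4.7 18.5 -16.5 0;6 -4.7 18.5 -16.5 0;6 -4.7 18.5 -16.5 0;6 -7 19 -24 0;6 -9 19.5 -30 0;6 -11 20 -36 0';python3 -c "
from h import *
s=arm.sense();e=s['ee_pos'];print(s['joint_positions'].round(3))
for w in ([.52,.12,.45],[.54,.15,.2]): print(totool(np.array(w)-e)) "
```

```text
t: 25.2
ee_pos: [0.4745, -0.1193, 0.6137]
tcp_rot: [[-0.076, 0.994, -0.075], [-0.683, -0.107, -0.722], [-0.726, -0.003, 0.688]]
wrist_force: [0.9, -0.6, 0.4]
width: 0.0603
[ 0.035  0.338  0.652  2.022 -0.748  1.766]
[ -4.82   2.02 -28.88]
[ 11.13   3.77 -48.39]
```

```bash
python3 -m handwheel '6 1 .3 -5 0;6 2.2 .8 -9.7 0;6 3.4 1.2 -14.5 0;6 4.5 1.5 -19 0;6 5.6 1.9 -24 0;6 6.7 2.3 -29 0;6 7.8 2.6 -34 0;6 9 3 -39 0';python3 -c "
from h import *
s=arm.sense();e=s['ee_pos'];print(s['joint_positions'].round(3))
for w in ([.54,.15,.2],): print(totool(np.array(w)-e)) "
```

```text
t: 26.0
ee_pos: [0.5261, 0.0958, 0.2827]
tcp_rot: [[-0.076, 0.994, -0.076], [-0.683, -0.107, -0.722], [-0.726, -0.003, 0.688]]
wrist_force: [1.2, -0.1, 0.4]
width: 0.0599
[ 0.391  0.621  0.212  1.59  -0.647  2.214]
[ 2.19  0.83 -9.71]
```

Run:
```python
from h import *
np.set_printoptions(precision=4,suppress=True)
c=cap("side");t=cap("top")
def crop(c,x0,y0,w,h):
    im=np.array(c["pixels"])[y0:y0+h,x0:x0+w,::-1]; return cv2.resize(im,(400,300),interpolation=cv2.INTER_CUBIC)
cv2.imwrite("pics/p8.png",np.vstack([np.hstack([crop(c,205,195,80,60),crop(t,225,160,80,60)]),np.hstack([crop(c,195,105,160,120),crop(t,290,140,100,75)])]))
for p in([.531,.055,.134],[.531,.055,.11],[.531,.055,.07],[.531,.055,.008]): print(proj(c,p),proj(t,p))
```

```text
[244.0886 202.7415] [263.5219 192.935 ]
[244.146  209.0525] [263.2603 193.5229]
[244.2393 219.3044] [262.8443 194.4578]
[244.3782 234.5689] [262.2449 195.8051]
```

View pics/p8.png

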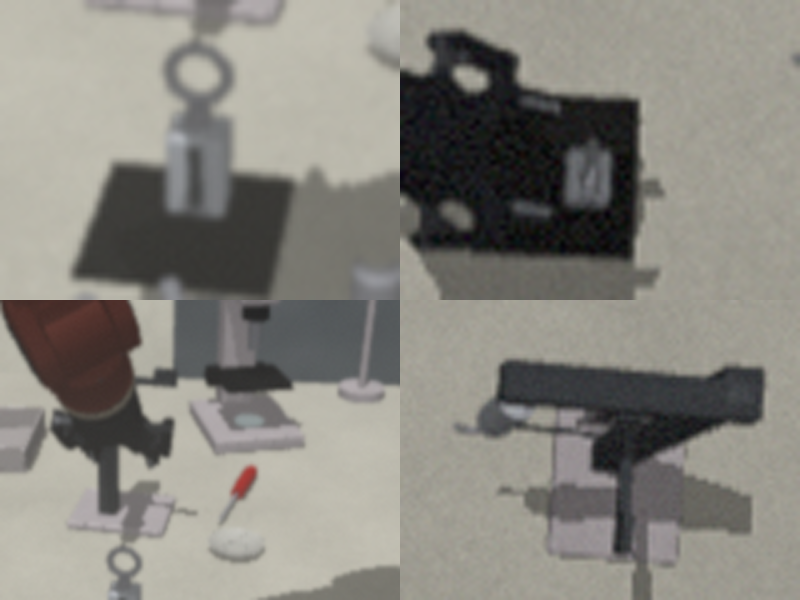

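Top crop: block at (588,178), which puts the casting near (.528,.057). Side crop: ring centre (200,75). Still upright on the pad. Approach its block along the tool.

```bash
python3 -c "
from h import *
s=arm.sense();e=s['ee_pos']
for w in ([.538,.155,.2],[.536,.1315,.099],[.5294,.070,.034]): print(totool(np.array(w)-e)) "
```

```text
[ 1.57  0.79 -9.69]
[ 10.51   0.95 -14.95]
[ 19.49   1.01 -14.95]
```

```bash
python3 -m handwheel '7 .8 .4 -4.8 0;7 1.6 .8 -9.7 0;7 4.5 .9 -12.5 0;7 7.5 .95 -15 0;7 10.5 1 -15 0;7 13 1 -15 0;7 15.5 1 -15 0;7 15.5 1 -15 0';python3 - <<'E'
from h import *
np.set_printoptions(precision=4,suppress=True)
s=arm.sense();e=s['ee_pos'];print(totool(np.array([.5294,.070,.034])-e))
c=cap("side");t=cap("top")
def crop(c,x0,y0,w,h):
    im=np.array(c["pixels"])[y0:y0+h,x0:x0+w,::-1]; return cv2.resize(im,(400,300),interpolation=cv2.INTER_CUBIC)
cv2.imwrite("pics/p9.png",np.hstack([crop(c,205,195,80,60),crop(t,225,160,80,60)]))
E
```

```text
t: 26.9
ee_pos: [0.5313, 0.0953, 0.0616]
tcp_rot: [[-0.084, 0.994, -0.068], [-0.686, -0.108, -0.72], [-0.723, -0.014, 0.691]]
wrist_force: [-0.5, 0.7, 0.5]
width: 0.0697
[ 3.74  0.13 -0.07]
```

View pics/p9.png

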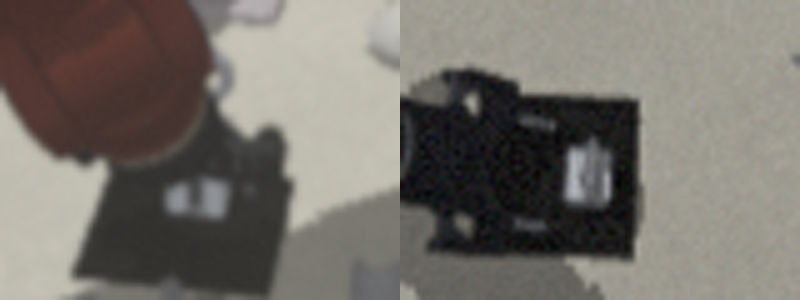

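Jaws (top crop v 122 and 225) are centred on the block (about 176). Advance and grip.

```bash
python3 -m handwheel '7 1.5 .1 0 0;7 3 .1 0 0;7 3.7 .1 0 0;7 3.7 .1 0 0;2 3.7 .1 0 0;2 3.7 .1 0 0;2 3.7 .1 0 0;2 3.7 .1 0 0' 70; python3 -c "
from h import *
print(totool([0,0,.15]),arm.sense()['ee_pos'])"
```

```text
t: 27.8
ee_pos: [0.5316, 0.0726, 0.0375]
tcp_rot: [[-0.079, 0.994, -0.07], [-0.685, -0.105, -0.721], [-0.724, -0.009, 0.689]]
wrist_force: [-1.0, 2.4, 5.6]
width: 0.038
[-10.87  -0.14  10.34] [0.53160782 0.07264048 0.03751912]
```

```bash
python3 -m handwheel '2 -.7 0 .7 0;2 -1.5 0 1.4 0;2 -3 0 2.8 0;2 -5 0 4.8 0;2 -7 0 6.7 0;2 -9 0 8.5 0;2 -10.8 -.1 10.3 0;2 -10.8 -.1 10.3 0'
python3 - <<'E'
from h import *
c=cap("side");t=cap("top")
s=arm.sense();print(s['wrist_force'],s['width'],s['ee_pos'])
def crop(c,x0,y0,w,h):
    im=np.array(c["pixels"])[y0:y0+h,x0:x0+w,::-1]; return cv2.resize(im,(400,300),interpolation=cv2.INTER_CUBIC)
cv2.imwrite("pics/p10.png",np.vstack([np.hstack([crop(c,205,145,100,75),crop(t,225,160,80,60)]),np.hstack([crop(c,215,100,100,75),crop(t,290,140,80,60)])]))
E
```

```text
t: 28.6
ee_pos: [0.5333, 0.0729, 0.1905]
tcp_rot: [[-0.075, 0.994, -0.074], [-0.684, -0.105, -0.722], [-0.726, -0.004, 0.688]]
wrist_force: [0.4, 0.5, -2.8]
width: 0.0382
[ 0.23871865  0.3478453  -3.5919399 ] 0.038131156224954096 [0.53202151 0.07265373 0.18697346]
```

View pics/p10.png

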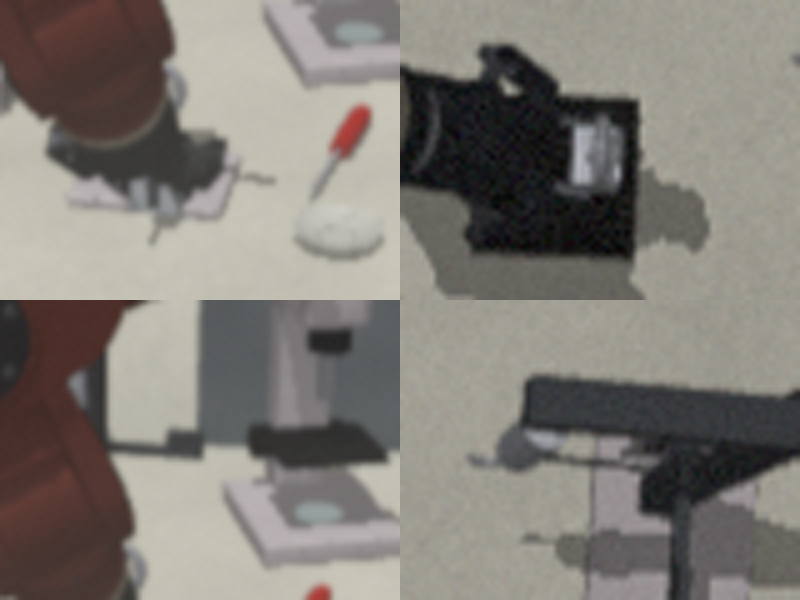

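Held by the block and lifted (top crop (598,155)). The side camera's view of the hook is blocked by the arm. I therefore locate the hook from the first, unobstructed pictures, enlarged.

Run:
```python
from h import *
import pickle
np.set_printoptions(precision=4,suppress=True)
C=pickle.load(open("c0.pkl","rb"))
def crop(c,x0,y0,w,h,W,H):
    im=np.array(c["pixels"])[y0:y0+h,x0:x0+w,::-1]; return cv2.resize(im,(W,H),interpolation=cv2.INTER_CUBIC)
a=np.vstack([np.hstack([crop(C["side"],222,130,40,40,400,400),crop(C["top"],295,155,40,40,400,400)]),np.hstack([crop(C["side"],240,125,50,25,400,200),crop(C["top"],310,155,50,25,400,200)])])
cv2.imwrite("pics/p11.png",a)
t=cap("top"); c=t
im=np.array(t["pixels"]); g=cv2.cvtColor(im,cv2.COLOR_RGB2GRAY)[160:220,225:305]
m=cv2.inRange(g[10:45,25:48],75,255); k=max(cv2.findContours(m,0,1)[0],key=cv2.contourArea)
r=cv2.minAreaRect(k); u,v=r[0][0]+250,r[0][1]+170; e=arm.sense()["ee_pos"]
print(r,"uv",u,v,"TCP",e,"blocktop",onz(t,u,v,e[2]+.0325))
for p in([.576,-.087,.235],[.577,-.075,.244],[.575,-.099,.288]): print(proj(C["side"],p),proj(C["top"],p))
```

```text
((11.0, 5.0), (10.0, 22.0), 90.0) uv 261.0 175.0 TCP [0.5316 0.0725 0.1862] blocktop [0.5851 0.0654 0.2187]
[235.0935 156.3138] [306.4254 175.7754]
[234.3203 155.255 ] [303.2573 175.205 ]
[235.5094 140.6134] [312.7456 173.7216]
```

View pics/p11.png

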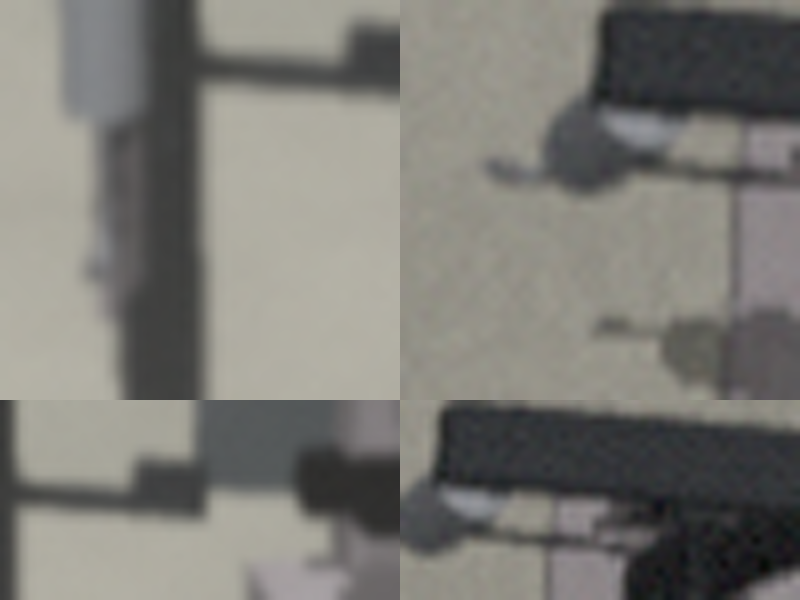

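Run:
```python
from h import *
import pickle
np.set_printoptions(precision=4,suppress=True)
C=pickle.load(open("c0.pkl","rb")); c=C["top"];S=C["side"]
def gap(a,b):
    p=tri([a,b]); return p,[np.linalg.norm(np.cross(p-o,d/np.linalg.norm(d))).round(4) for o,d in(a,b)]
print("tip",gap(ray(c,304.4,171.4),ray(S,231.5,156)))
print("tube",gap(ray(c,313.3,170.2),ray(S,232.3,141.8)))
print("tip z.241",onz(c,304.4,171.4,.241),"tube z.29",onz(c,313.3,170.2,.29))
t=cap("top"); g=cv2.cvtColor(np.array(t["pixels"]),cv2.COLOR_RGB2GRAY)
e=arm.sense()["ee_pos"]
m=np.zeros_like(g); m[181:205,255:271]=cv2.inRange(g,70,255)[181:205,255:271]
k=max(cv2.findContours(m,0,1)[0],key=cv2.contourArea); r=cv2.minAreaRect(k);print(r,e,"blocktop",onz(t,*r[0],e[2]+.0325))
print(g[181:203,257:272])
for z in (.0325,.09): print(proj(t,e+[-.003,-.0161,z]))
# pointer dir
a=onz(c,310+80/8,155+135/8,.27);b=onz(c,310+255/8,155+145/8,.27);print("ptr",np.degrees(np.arctan2((a-b)[1],(a-b)[0]))-90,a,b)
# index tab side view
for p in [(135,470),(200,470),(135,510),(205,512)]: print("tab px",240+p[0]/8,125+(p[1]-400)/8)
```

```text
tip (array([ 0.589 , -0.0803,  0.2387]), [np.float64(0.0015), np.float64(0.0015)])
tube (array([ 0.587 , -0.1024,  0.282 ]), [np.float64(0.0003), np.float64(0.0003)])
tip z.241 [ 0.5902 -0.0798  0.241 ] tube z.29 [ 0.5861 -0.1009  0.29  ]
((263.2486877441406, 191.0177764892578), (11.470775604248047, 16.244327545166016), 4.085616588592529) [0.5314 0.0724 0.1858] blocktop [0.53   0.0594 0.2183]
[[ 23  23  23  29  22  29  28  19  28  25  26  33  17  17  31]
 [ 21  29  29  31  25  28  27  34  42  38  25  36  19  19  27]
 [ 38  52  51  46  36  31  31  58  82  65  30  26  20  28  34]
 [ 59  71  78  75  73  59  61  84 109  91  42  26   5  28  27]
 [ 58  62  72 109 121 119 118  98 110  94  72  51  40  26  29]
 [ 23  28  61 140 161 161 155 108 118 101  98  85  71  31  32]
 [ 19  27  75 163 164 161 148 111 119 100 100 102  90  30  31]
 [ 22  29  83 164 164 158 132 113 120 100  97  99  77  30  25]
 [ 18  31  83 165 169 157 127 117 117  95 103  98  78  25  21]
 [ 22  31  84 165 167 152 124 119 119  95 107 100  67  18  27]
 [ 12  26  77 168 168 139 112 116 118  91 108 102  70  28  27]
 [ 20  24  
[... 182 characters left out ...]
1  44 111 177 173 166 125 101  91  91 116 161  66  14  28]
 [ 28  40 101 152 151 146 119  90  82  93 106 141  61  22  27]
 [ 64  66  77  91  93  90  92  80  77  90  89  88  43   9  28]
 [ 74  79  77  73  76  69  60  61  58  65  64  46  14  15  29]
 [ 40  40  60  62  70  66  39  33  34  28  38  11  15  23  38]
 [ 25  22  26  38  25  34  22  21  18  22  23   8  24  23  32]
 [ 24  24  18  32  14  17  22  17  17  17  15  18  27  22  35]
 [ 14   8   9  15  24  11  12  23  13  18  16  32  31  24  38]]
[264.1755 191.4637]
[264.9219 189.7861]
ptr -4.843927017936807 [ 0.583  -0.1263  0.27  ] [ 0.5769 -0.1979  0.27  ]
tab px 256.875 133.75
tab px 265.0 133.75
tab px 256.875 138.75
tab px 265.625 139.0
```

```bash
python3 -c "
from h import *
e=arm.sense()['ee_pos']
for w in ([.589,-.019,.1635],[.589,-.074,.1635]): print(totool(np.array(w)-e)) "
```

```text
[7.41 6.72 4.65]
[11.17  7.3   8.62]
```

```bash
python3 -m handwheel '2 1 1 .7 0;2 2.2 2 1.4 0;2 3.5 3.2 2.2 0;2 4.8 4.4 3 0;2 6 5.5 3.8 0;2 7 6.4 4.4 0;2 7.4 6.7 4.6 0;2 7.4 6.7 4.6 0'
python3 - <<'E'
from h import *
np.set_printoptions(precision=4,suppress=True)
t=cap("top");c=cap("side")
e=arm.sense()["ee_pos"];eye=e+[-.001,-.0161,.0725]
print("eye",eye,"ringtop px",proj(t,eye+[0,0,.024]),"block",proj(t,eye-[0,0,.04]),"side",proj(c,eye))
for w in ([.589,-.074,.1635],[.589,-.074,.1435]): print(totool(np.array(w)-e))
def crop(c,x0,y0,w,h,W,H):
    im=np.array(c["pixels"])[y0:y0+h,x0:x0+w,::-1]; return cv2.resize(im,(W,H),interpolation=cv2.INTER_CUBIC)
cv2.imwrite("pics/p12.png",np.hstack([crop(t,275,155,50,40,500,400),crop(c,210,125,60,80,300,400)]))
E
```

```text
t: 29.6
ee_pos: [0.5886, -0.0193, 0.1625]
tcp_rot: [[-0.082, 0.994, -0.069], [-0.685, -0.107, -0.721], [-0.724, -0.012, 0.69]]
wrist_force: [0.5, 0.5, -2.6]
width: 0.0385
eye [ 0.5875 -0.0344  0.2355] ringtop px [291.5543 171.7265] block [289.4006 174.4616] side [229.7278 162.2745]
[3.78 0.64 4.05]
[5.22 0.66 2.67]
```

View pics/p12.png

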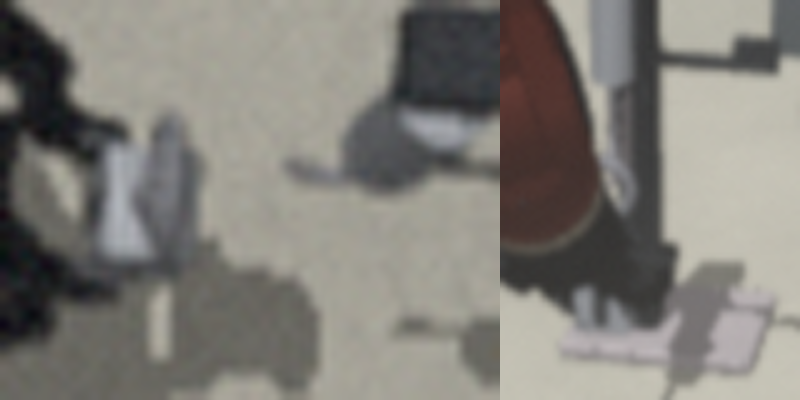

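Top crop: the ring (170,165) is level with the hook tip (290,165) along x, and the predicted ring pixel agrees within half a pixel. Pass the ring over the tip.

```bash
python3 -m handwheel '2 .6 .1 .6 0;2 1.2 .2 1.2 0;2 1.8 .3 1.8 0;2 2.3 .4 2.4 0;2 2.7 .5 2.9 0;2 3.2 .6 3.4 0;2 3.7 .6 4 0;2 3.7 .6 4 0'
python3 - <<'E'
from h import *
np.set_printoptions(precision=4,suppress=True)
t=cap("top")
s=arm.sense();e=s["ee_pos"];eye=e+[-.001,-.0161,.0725]
print(eye,s['wrist_force'],proj(t,eye+[0,0,.024]))
for w in ([.5885,-.074,.1435],[.5885,-.074,.0835]): print(totool(np.array(w)-e))
E
```

```text
t: 30.5
ee_pos: [0.5885, -0.0741, 0.1638]
tcp_rot: [[-0.082, 0.994, -0.069], [-0.685, -0.107, -0.721], [-0.724, -0.011, 0.69]]
wrist_force: [0.3, 0.2, -3.7]
width: 0.0382
[ 0.5876 -0.0897  0.2363] [-0.6152 -0.4266 -1.9203] [308.2995 171.2131]
[ 1.5   0.02 -1.37]
[ 5.85  0.08 -5.51]
```

```bash
python3 -m handwheel '2 .4 0 -.3 0;2 .8 0 -.7 0;2 1.2 0 -1.1 0;2 1.5 0 -1.4 0;2 1.8 0 -1.7 0;2 2.1 0 -2 0;2 2.4 0 -2.3 0;2 2.4 0 -2.3 0'
python3 - <<'E'
from h import *
np.set_printoptions(precision=4,suppress=True)
f=[];
for i in range(6): cap("top"); f.append(arm.sense()["wrist_force"])
print(np.mean(f,0),np.std(f,0),arm.sense()["ee_pos"])
E
```

```text
t: 31.35
ee_pos: [0.5881, -0.0734, 0.13]
tcp_rot: [[-0.082, 0.994, -0.069], [-0.685, -0.106, -0.721], [-0.724, -0.012, 0.69]]
wrist_force: [0.2, -0.2, -1.4]
width: 0.0381
[-0.044   0.4847 -1.2797] [0.2587 0.524  0.1929] [ 0.5883 -0.0734  0.1308]
```

```bash
python3 -m handwheel '2 .2 0 -.2 0;2 .4 0 -.4 0;2 .6 0 -.6 0;2 .8 0 -.75 0;2 .95 0 -.9 0;2 .95 0 -.9 0;2 .95 0 -.9 0;2 .95 0 -.9 0'
python3 - <<'E'
from h import *
np.set_printoptions(precision=4,suppress=True)
f=[];
for i in range(8): cap("top"); f.append(arm.sense()["wrist_force"])
print(np.mean(f,0),np.std(f,0),arm.sense()["ee_pos"],arm.sense()['t'])
E
```

```text
t: 32.45
ee_pos: [0.5882, -0.0734, 0.1178]
tcp_rot: [[-0.081, 0.994, -0.07], [-0.685, -0.106, -0.721], [-0.724, -0.011, 0.689]]
wrist_force: [1.9, 0.9, -1.3]
width: 0.0381
[ 1.1372  0.3481 -0.44  ] [0.5912 0.3591 0.29  ] [ 0.5882 -0.0734  0.1177] 32.85
```

```bash
python3 -m handwheel '2 .15 0 -.13 0;2 .28 0 -.27 0;2 .28 0 -.27 0;4.2 .28 0 -.27 0;4.6 .28 0 -.27 0;5.5 .28 0 -.27 0;7 .28 0 -.27 0;7 .28 0 -.27 0';python3 -m handwheel '7 -.7 0 -.7 0;7 -1.5 0 -1.6 0;7 -3 -.1 -3.2 0;7 -5 -.2 -5.2 0;7 -7 -.3 -7.2 0;7 -9.5 -.4 -9.9 0;7 -12 -.5 -12.5 0;7 -14 -.6 -14.5 0'
python3 - <<'E'
from h import *
c=cap("side");t=cap("top")
def crop(c,x0,y0,w,h,W,H):
    im=np.array(c["pixels"])[y0:y0+h,x0:x0+w,::-1]; return cv2.resize(im,(W,H),interpolation=cv2.INTER_CUBIC)
import pickle; pickle.dump((c,t),open("c1.pkl","wb"))
print(arm.sense()['t'],arm.sense()['joint_positions'].round(2))
g=cv2.cvtColor(np.array(t["pixels"]),cv2.COLOR_RGB2GRAY); print(g[158:190:1,298:318])
E
```

```text
t: 33.65
ee_pos: [0.5881, -0.0734, 0.1139]
tcp_rot: [[-0.081, 0.994, -0.07], [-0.685, -0.106, -0.721], [-0.724, -0.011, 0.689]]
wrist_force: [-0.0, -0.1, 0.5]
width: 0.07
t: 34.45
ee_pos: [0.6033, 0.1308, 0.1151]
tcp_rot: [[-0.08, 0.994, -0.069], [-0.685, -0.105, -0.721], [-0.724, -0.011, 0.689]]
wrist_force: [0.2, 0.1, -0.4]
width: 0.0699
34.55 [ 0.4   0.92  0.34  1.43 -0.64  2.21]
[[166 167 163 163 166 164 169 164 168 164 164 159 161 159 164 161 127  50
   48  61]
 [164 163 163 161 164 164 163 165 167 166 163 161 159 158 162 164 132  54
   55  64]
 [166 163 166 163 165 164 165 165 165 165 164 164 159 158 164 160 121  52
   57  65]
 [162 165 163 164 165 164 165 167 164 163 162 163 161 162 164 162 104  50
   55  57]
 [162 160 164 167 164 165 166 167 162 165 161 161 164 162 158 155  94  46
   59  53]
 [160 160 163 162 166 164 162 168 165 163 161 159 163 159 159 144  72  44
   58  59]
 [163 165 164 161 163 165 165 166 164 161 160 163 163 159 145 115  57  42
   51  54]
 [164 164 163 166 169 166 164 162 166 162 165 161 156 142 112  90  67  75
   65  55]
 [162 161 163 162 166 165 166 168 
[... 1306 characters left out ...]
 140 159
  164 163]
 [103 108 108  88  87  74  80  80  91  98 108 103 105 106 102  98 110 158
  162 161]
 [148 147 143 103  94  95  96  98 102 103 103 105 108 105 104 102 107 142
  159 163]
 [157 158 158 107 103 104 104 104 103 105 108 102 103 106 108 103 101 114
  161 164]
 [159 159 157 104 105 105 105 104 103 101 104 105 105 104 106 105 102 111
  160 162]
 [160 159 153 107  98 102 106 104 105 101 101 105 106 107 107 105 103 109
  143 144]
 [162 161 163 132 108 107 105 104 104 105 105 103 104 105 103 108 101 107
  133 131]
 [166 165 169 159 133 128 106 107 101 101 106 104 104 105 103 109 102 114
  158 161]
 [159 163 166 166 157 153 132 127 105 100 109 107 106  99 105 104 106 113
  162 164]]
```

The counterweight is hanging and released, with the arm backed away. I will push the marker down by the tab's top with closed, inclined fingertips. First I calibrate the fingertip height by touching the empty pad lightly.

```bash
python3 -c "
from h import *
e=arm.sense()['ee_pos']
for w in ([.52,.08,.04],[.52,.08,.024]): print(totool(np.array(w)-e)) "
```

```text
[ 9.64 -7.69 -0.81]
[10.8  -7.67 -1.91]
```

```bash
python3 -m handwheel '0 3 -3 -.3 0;0 6 -5.5 -.5 0;0 9 -7.6 -.8 0;0 9.6 -7.7 -.8 0;0 9.6 -7.7 -.8 0;0 9.8 -7.7 -1 0;0 10 -7.7 -1.2 0;0 10.2 -7.7 -1.35 0' 30; python3 -m handwheel '0 .07 0 -.07 0;0 .14 0 -.14 0;0 .22 0 -.21 0;0 .29 0 -.28 0;0 .36 0 -.34 0;0 .36 0 -.34 0;0 .36 0 -.34 0;0 .36 0 -.34 0'
```

```text
t: 35.35
ee_pos: [0.5208, 0.0807, 0.0323]
tcp_rot: [[-0.077, 0.995, -0.068], [-0.684, -0.102, -0.722], [-0.725, -0.009, 0.688]]
wrist_force: [0.8, 0.0, -0.1]
width: 0.0001
t: 36.15
ee_pos: [0.5208, 0.0807, 0.0275]
tcp_rot: [[-0.077, 0.995, -0.068], [-0.684, -0.102, -0.722], [-0.725, -0.009, 0.688]]
wrist_force: [-0.2, 0.9, 0.0]
width: -0.0003
```

```bash
python3 -m handwheel '0 .07 0 -.07 0;0 .14 0 -.14 0;0 .22 0 -.21 0;0 .22 0 -.21 0;0 .22 0 -.21 0;0 .22 0 -.21 0;0 .22 0 -.21 0;0 .22 0 -.21 0'; python3 -m handwheel '0 .07 0 -.07 0;0 .14 0 -.14 0;0 .22 0 -.21 0;0 .22 0 -.21 0;0 .22 0 -.21 0;0 .22 0 -.21 0;0 .22 0 -.21 0;0 .22 0 -.21 0'
```

```text
t: 36.95
ee_pos: [0.5209, 0.0807, 0.0257]
tcp_rot: [[-0.076, 0.995, -0.067], [-0.685, -0.101, -0.721], [-0.725, -0.009, 0.689]]
wrist_force: [-3.3, 3.5, 13.0]
width: 0.0003
t: 37.75
ee_pos: [0.521, 0.0807, 0.0255]
tcp_rot: [[-0.074, 0.995, -0.066], [-0.687, -0.098, -0.72], [-0.723, -0.008, 0.691]]
wrist_force: [-7.6, 7.8, 27.7]
width: -0.0001
```

```bash
python3 -m handwheel '0 -1.5 0 1.4 0;0 -4.5 -1 4.2 0;0 -7 -4 7 0;0 -10 -7 10.5 0;0 -13 -10 14 0;0 -16 -12 17 0;0 -18.9 -14.2 19.9 0;0 -18.9 -14.2 19.9 0'
python3 - <<'E'
from h import *
import pickle
np.set_printoptions(precision=4,suppress=True)
c=cap("side");t=cap("top"); pickle.dump((c,t),open("c2.pkl","wb"))
C=pickle.load(open("c0.pkl","rb"))
def crop(c,x0,y0,w,h,W,H):
    im=np.array(c["pixels"])[y0:y0+h,x0:x0+w,::-1]; return cv2.resize(im,(W,H),interpolation=cv2.INTER_CUBIC)
cv2.imwrite("pics/p13.png",np.hstack([np.vstack([crop(C["side"],215,115,60,45,400,300),crop(c,215,115,60,45,400,300)]),np.vstack([crop(c,215,140,60,45,400,300),crop(t,295,155,60,45,400,300)])]))
print(arm.sense()['joint_positions'].round(2),arm.sense()['ee_pos'])
o=np.array([.588,-.090,0]);X=np.array([.9965,-.0837,0]);Y=np.array([.0837,.9965,0]);Z=np.array([0,0,1])
for n,x,y,z in(("seat0",0,0,.235),("ptip0",0,-.085,.27),("seat",0,0,.201),("ptip",0,-.085,.236),("tab top i0",-.08,-.127,.291),("tab bottom",-.08,-.127,.265),("tab +x end",-.063,-.127,.278),("block bottom",0,0,.201-.117),("eye",0,0,.186)):
    p=o+x*X+y*Y+z*Z; print(n,p,proj(c,p),proj(t,p))
E
```

```text
t: 38.55
ee_pos: [0.3799, 0.0818, 0.3053]
tcp_rot: [[-0.069, 0.995, -0.068], [-0.685, -0.097, -0.722], [-0.725, -0.003, 0.689]]
wrist_force: [0.9, 0.3, -1.2]
width: -0.0001
[ 0.48  0.37 -0.16  1.52 -0.61  2.3 ] [0.3808 0.0816 0.3017]
seat0 [ 0.588 -0.09   0.235] [231.7657 155.8525] [307.1695 172.2231]
ptip0 [ 0.5809 -0.1747  0.27  ] [236.538  137.7921] [334.7598 172.1094]
seat [ 0.588 -0.09   0.201] [231.999  164.7977] [305.6014 173.6684]
ptip [ 0.5809 -0.1747  0.236 ] [236.7031 146.5871] [332.3852 173.5987]
tab top i0 [ 0.4977 -0.2099  0.291 ] [260.1699 129.6892] [348.4694 196.6035]
tab bottom [ 0.4977 -0.2099  0.265 ] [260.0758 136.4397] [346.3014 197.2434]
tab +x end [ 0.5146 -0.2113  0.278 ] [255.5581 132.8108] [347.552  191.7077]
block bottom [ 0.588 -0.09   0.084] [232.7579 193.9084] [300.7945 178.0989]
eye [ 0.588 -0.09   0.186] [232.1    168.6719] [304.936  174.2817]
```

View pics/p13.png

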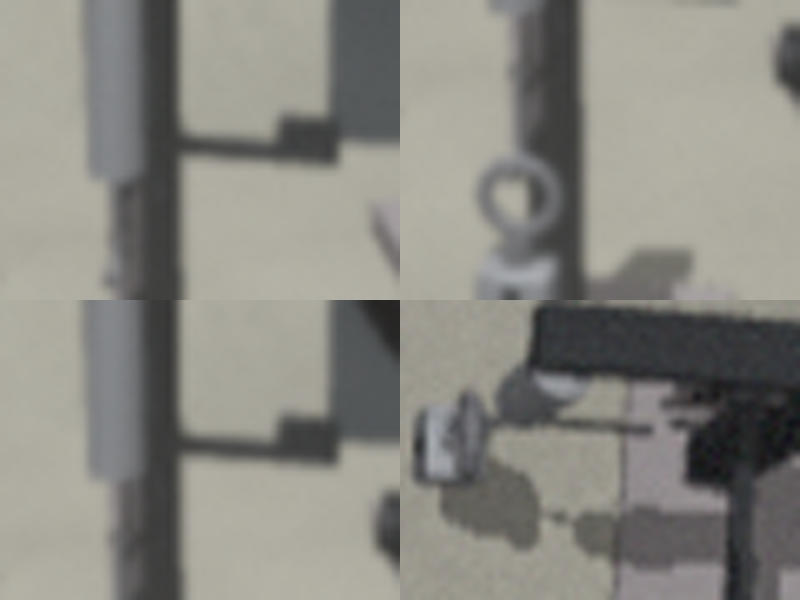

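Picture 12 of 12: the ring hangs in the hook at side crop (519,195), with the block below it. The tab is at (308,440), unchanged from the start. From here on I work with numbers only: sub-pixel stretch and index from edges and the ring fit.

Run:
```python
from h import *
import pickle
np.set_printoptions(precision=4,suppress=True,linewidth=160)
C=pickle.load(open("c0.pkl","rb")); 
S=[cap("side") for _ in range(4)]
G=lambda c:cv2.cvtColor(np.array(c["pixels"]),cv2.COLOR_RGB2GRAY).astype(float)
g0=G(C["side"]);g=np.mean([G(c) for c in S],0); c=S[0]
# ring from difference
d=np.abs(g-g0)[155:182,222:244]; d=cv2.resize(d,None,fx=8,fy=8,interpolation=cv2.INTER_CUBIC)
m=cv2.inRange(d,14,400); k=max(cv2.findContours(m,0,1)[0],key=cv2.contourArea)[:,0,:]/8.+[222-.44,155-.44]
print("diff bbox",k.min(0),k.max(0))
print(g[158:182,225:242].astype(int))
print("tab profile",g[128:144,258:264].mean(1).astype(int),"row0 128; c0",g0[128:144,258:264].mean(1).astype(int))
print("tube",g[136:148,229:233].mean(1).astype(int))
o=np.array([.588,-.090,0]);X=np.array([.9965,-.0837,0]);Y=np.array([.0837,.9965,0])
for yy in(-.027,.003): print("tube rim",proj(c,o+yy*Y+[0,0,.288]))
for yy in(-.132,-.122):
  for z in (.291,.265): print("tab",yy,z,proj(c,o-.08*X+yy*Y+[0,0,z]))
for z in(.210,.1865,.162): print("ring top/c/bot z",z,proj(c,o+[0,0,z]))
```

```text
diff bbox [225.435 161.185] [239.185 181.435]
[[174 173 173 172 172 170 157 127 103  94  84  71  65  63  63  63  75]
 [174 174 173 174 172 169 157 127 103  89  76  66  64  63  63  63  74]
 [174 174 173 173 172 170 157 127 101  82  70  64  63  63  63  63  75]
 [174 173 173 173 173 170 159 131 101  78  67  64  64  63  63  63  75]
 [174 174 173 173 170 169 161 137 109  85  71  65  64  63  63  64  75]
 [174 174 173 169 161 158 153 140 126 109  93  77  67  64  64  65  75]
 [175 173 169 159 144 140 137 131 130 127 120 101  79  67  64  65  75]
 [175 170 156 140 126 123 123 115 119 119 121 115  98  77  67  65  76]
 [174 163 140 122 121 125 121 115 117 103 102 112 110  90  71  66  76]
 [173 156 128 118 137 149 146 145 133  97  84  99 110 100  77  67  76]
 [171 148 122 126 154 167 166 167 151 103  76  86 105 103  81  68  76]
 [169 145 122 127 158 171 173 172 159 108  75  81 103 104  84  69  76]
 [171 150 124 123 148 166 173 174 160 109  76  85 104 101  81  70  76]
 [173 160 132 123 136 153 166 170 158 111  87  98 107  98  77  67  76]
 [175 168 146 127 128 140 154 159 150 118 107 112 106  90  7
[... 497 characters left out ...]
7  68  76]
 [170 166 164 163 163 156 150 148 150 157 164 162 145 108  75  67  73]
 [168 157 152 155 162 165 167 169 168 169 170 160 134 100  75  67  68]]
tab profile [161 161 159 148 114  78  64  62  63  64  77 113 151 169 172 172] row0 128; c0 [162 161 160 148 115  80  66  64  65  67  78 114 151 169 172 173]
tube [131 131 131 131 133 138 147 152 154 154 155 156]
tube rim [233.0597 138.6685]
tube rim [231.2006 141.752 ]
tab -0.132 0.291 [260.3701 129.2429]
tab -0.132 0.265 [260.2745 135.9762]
tab -0.122 0.291 [259.9684 130.1385]
tab -0.122 0.265 [259.8759 136.9061]
ring top/c/bot z 0.21 [231.9378 162.4521]
ring top/c/bot z 0.1865 [232.0966 168.5435]
ring top/c/bot z 0.162 [232.2592 174.7812]
```

Run:
```python
from h import *
np.set_printoptions(precision=4,suppress=True,linewidth=160)
T=[cap("top") for _ in range(3)];t=T[0]
g=np.mean([cv2.cvtColor(np.array(c["pixels"]),cv2.COLOR_RGB2GRAY).astype(float) for c in T],0)
print(g[180:206,338:356].astype(int))
for u,v in((345,197),(346,197),(347,197),(346,203)): print(u,v,onz(t,u,v,.281))
e=arm.sense()['ee_pos']
for w in ([.50,-.10,.42],[.499,-.2015,.33],[.499,-.2015,.305]): print(w,totool(np.array(w)-e))
```

```text
[[ 43  27  31  32  32  25  31  45  54  53  39  52  65  81  93  93 101 125]
 [ 45  30  33  28  32  29  34  50  55  59  60  78  94  92  93  93  92  95]
 [ 81  64  57  51  47  38  38  51  54  59  82  94  92  95  96  91  92  91]
 [127 112 111 101  78  71  51  50  56  60  77  93  94  94  92  91  92  92]
 [143 145 144 138 117 113  66  55  56  56  77  90  94  93  92  93  92  93]
 [143 143 142 144 141 137  83  61  58  60  81  94  93  94  94  94  91  94]
 [128 127 125 126 126 124  80  59  56  65  92  93  93  95  93  94  92  93]
 [ 92  92  95  95  94  93  58  55  56  67  94  92  95  95  93  92  92  91]
 [ 91  91  90  90  91  90  54  54  58  65  91  95  93  92  95  94  92  94]
 [ 93  90  93  93  94  92  49  58  56  68  94  94  92  95  94  93  96  94]
 [ 94  94  91  91  93  90  51  55  58  69  92  95  92  93  93  91  94  94]
 [ 93  89  92  91  91  91  45  53  58  71  93  92  93  94  94  94  93  95]
 [ 93  92  89  92  95  90  43  51  60  68  95  95  95  93  95  94  93  91]
 [ 94  94  94  91  94  88  42  41  57  64  87  96  92  95  94  92  91  93]
 [116 119 116 118 116  96  39  37  57  57  72  92 
[... 411 characters left out ...]
42 146 141  83  40  45  56  67 104  93  91 100 142 143 145 142]
 [141 143 142 146 139  71  37  45  53  68 113  97  93 100 141 142 141 143]
 [140 141 142 141 137  72  37  48  54  66  98  93  93  99 141 144 144 144]
 [130 130 136 134 134  99  75  74  80  96  86  90  93 100 142 144 142 139]
 [126 129 135 124 116 114  99  98 104 120  96  89  89  99 137 138 139 140]
 [150 151 152 137 118 121 119 120 121 122 119  94  89  98 133 128 130 123]]
345 197 [ 0.4974 -0.2013  0.281 ]
346 197 [ 0.4973 -0.2046  0.281 ]
347 197 [ 0.4972 -0.2078  0.281 ]
346 203 [ 0.4779 -0.2036  0.281 ]
[0.5, -0.1, 0.42] [ 2.88 13.56 20.55]
[0.499, -0.2015, 0.33] [16.37 14.55 21.63]
[0.499, -0.2015, 0.305] [18.17 14.57 19.9 ]
```

```bash
python3 -c "
from h import *
e=arm.sense()['ee_pos']
for w in ([.45,-.06,.42],[.492,-.198,.36],[.492,-.200,.308]): print(w,totool(np.array(w)-e))"
```

```text
[0.45, -0.06, 0.42] [ 0.51  8.19 18.  ]
[0.492, -0.198, 0.36] [14.01 13.79 23.5 ]
[0.492, -0.2, 0.308] [17.9  13.86 20.05]
```

```bash
python3 -m handwheel '0 .2 2.5 5 0;0 .3 4.5 9.5 0;0 .4 6.5 14 0;0 .5 8.2 18 0;0 3.5 9.5 19.5 0;0 7 11 21 0;0 10.5 12.5 22.3 0;0 14 13.8 23.5 0'; python3 -c "
from h import *
e=arm.sense()['ee_pos']; print(arm.sense()['wrist_force'])
for w in ([.492,-.200,.304],[.492,-.200,.290]): print(w,totool(np.array(w)-e))"
```

```text
t: 39.8
ee_pos: [0.4924, -0.1997, 0.3591]
tcp_rot: [[-0.076, 0.995, -0.065], [-0.688, -0.099, -0.719], [-0.722, -0.01, 0.692]]
wrist_force: [0.1, 0.1, 0.3]
width: 0.0
[0.0788148  0.0597148  0.34243283]
[0.492, -0.2, 0.304] [ 4.    0.02 -3.79]
[0.492, -0.2, 0.29] [ 5.01  0.03 -4.76]
```

```bash
python3 -m handwheel '0 1.3 0 -1.3 0;0 2.6 0 -2.5 0;0 3.6 0 -3.4 0;0 4 0 -3.8 0;0 4.2 0 -4 0;0 4.5 0 -4.25 0;0 4.8 0 -4.5 0;0 5 0 -4.75 0'; python3 -c "
from h import *
s=arm.sense();e=s['ee_pos']; print(s['wrist_force'],e)
for w in ([.492,-.200,.2775],): print(w,totool(np.array(w)-e))"
```

```text
t: 40.6
ee_pos: [0.492, -0.2001, 0.2904]
tcp_rot: [[-0.075, 0.995, -0.066], [-0.688, -0.099, -0.719], [-0.722, -0.009, 0.692]]
wrist_force: [0.6, -1.6, 0.6]
width: 0.0002
[ 0.58230756 -1.60161171  0.60785719] [ 0.49198703 -0.20006738  0.29041712]
[0.492, -0.2, 0.2775] [ 0.93  0.01 -0.9 ]
```

```bash
cat > tab.py <<'E'
from h import *
np.set_printoptions(precision=3,suppress=True,linewidth=170)
S=[cap("side") for _ in range(3)]
g=np.mean([cv2.cvtColor(np.array(c["pixels"]),cv2.COLOR_RGB2GRAY).astype(float) for c in S],0)
print("tab rows128..",g[128:150,257:266].mean(1).astype(int)); print("arm rows128..",g[128:150,248:253].mean(1).astype(int))
s=arm.sense();print(s['t'],s['wrist_force'],s['ee_pos'])
print(g[160:178,224:230].astype(int)[:, 1:4].T)
E
python3 tab.py
```

```text
tab rows128.. [ 44  46  51  60  71  79  84  77  68  64  63  63  63  76 114 153 170 173 174 173 173 173]
arm rows128.. [ 84 118 147 161 165 165 166 168 170 163 132  92  75 103 147 169 174 175 175 176 176 175]
40.75 [-0.756  0.284  0.073] [ 0.492 -0.2    0.29 ]
[[175 176 176 176 176 177 176 175 172 171 172 175 177 176 176 175 175 174]
 [175 175 175 175 175 171 164 157 150 146 152 162 170 175 176 176 175 174]
 [175 175 175 174 170 158 141 129 125 123 126 134 148 164 172 174 174 171]]
```

```bash
python3 -m handwheel '0 .2 0 -.19 0;0 .4 0 -.38 0;0 .6 0 -.57 0;0 .8 0 -.76 0;0 .95 0 -.9 0;0 1.06 0 -1.01 0;0 1.06 0 -1.01 0;0 1.06 0 -1.01 0'; python3 tab.py
```

```text
t: 41.55
ee_pos: [0.4914, -0.1998, 0.2752]
tcp_rot: [[-0.076, 0.995, -0.065], [-0.687, -0.099, -0.72], [-0.722, -0.01, 0.691]]
wrist_force: [0.6, -0.5, 0.0]
width: 0.0
tab rows128.. [ 42  42  43  43  44  46  52  63  76  88  95  86  71  66  65  64  65  83 126 159 171 173]
arm rows128.. [ 60  67  64  65  85 118 147 163 170 172 173 174 173 164 128  86  80 117 155 172 176 175]
41.7 [-0.599  0.315 -0.198] [ 0.491 -0.2    0.275]
[[176 176 176 176 177 177 176 175 173 171 173 175 177 177 176 176 175 175]
 [176 175 175 176 176 171 164 158 150 147 152 162 170 175 176 176 175 175]
 [176 175 175 174 171 158 141 129 124 123 125 133 148 164 173 175 174 171]]
```

```bash
python3 -m handwheel '0 -1.5 0 1.4 0;0 -4 0 3.8 0;0 -6.5 -.3 6 0;0 -9 -1.5 5.8 0;0 -12 -2.7 5 0;0 -15 -4 3.5 0;0 -18 -5.5 2 0;0 -20 -6.5 0 0'; python3 -c "
from h import *
e=arm.sense()['ee_pos']
print(totool(np.array([.37,.09,.32])-e))"
```

```text
t: 42.5
ee_pos: [0.4415, -0.0547, 0.422]
tcp_rot: [[-0.075, 0.995, -0.066], [-0.687, -0.099, -0.72], [-0.723, -0.008, 0.691]]
wrist_force: [0.6, 0.8, -0.8]
width: 0.0001
[ -2.04  -8.47 -16.99]
```

```bash
python3 -m handwheel '0 -.5 -2 -4 0;0 -1 -4 -8 0;0 -1.5 -6 -12 0;0 -2 -8.5 -17 0;0 -2 -8.5 -17 0;0 -2 -8.5 -17 0;0 -2 -8.5 -17 0;0 -2 -8.5 -17 0'; python3 tab.py
python3 - <<'E'
from h import *
import pickle
c=cap("side"); C=pickle.load(open("c0.pkl","rb"))
o=np.array([.588,-.090,0]);X=np.array([.9965,-.0837,0]);Y=np.array([.0837,.9965,0])
tc=np.array([.4955,-.2052,0])
for i in(.032,.034,.036): print(i,"tab top/bot rows",proj(c,tc-.005*Y+[0,0,.291-i])[1],proj(c,tc+.005*Y+[0,0,.265-i])[1],"eye row",proj(c,o+[0,0,.22-i])[1])
# unmoved things: residual change between first and present pictures
for n in("side","top"):
    a=np.array(C[n]["pixels"]).astype(int);b=np.array(cap(n)["pixels"]).astype(int);d=(np.abs(a-b).max(2)>40).astype(np.uint8)
    k,_,st,_=cv2.connectedComponentsWithStats(d);print(n,[list(map(int,s)) for s in st[1:] if s[4]>12])
E
```

```text
t: 43.3
ee_pos: [0.3703, 0.0891, 0.3204]
tcp_rot: [[-0.074, 0.995, -0.068], [-0.687, -0.101, -0.72], [-0.723, -0.007, 0.691]]
wrist_force: [0.0, 0.1, 0.8]
width: 0.0001
tab rows128.. [148 147 147 147 146 146 146 149 160 167 157 122  86  72  70  69  70  86 126 156 169 170]
arm rows128.. [165 165 164 164 164 163 164 166 168 170 171 171 171 161 127  86  80 117 154 170 173 172]
43.45 [-0.538 -0.712  0.174] [0.37  0.089 0.32 ]
[[173 173 173 173 174 174 173 172 169 168 170 172 174 174 173 173 171 172]
 [173 173 172 172 172 169 162 155 147 144 149 159 167 172 173 172 172 172]
 [172 172 172 172 168 155 139 127 122 120 124 131 146 161 169 172 172 168]]
0.032 tab top/bot rows 137.97069097839002 145.54460214956956 eye row 168.15785072155163
0.034 tab top/bot rows 138.48254844983762 146.04957082750792 eye row 168.671905275763
0.036 tab top/bot rows 138.9936775049785 146.55382301332907 eye row 169.1851929689936
side [[238, 0, 99, 133, 8126], [338, 0, 8, 11, 53], [387, 0, 125, 137, 8262], [365, 23, 7, 6, 30], [329, 27, 62, 196, 8353], [306, 90, 5, 6, 15], [388, 124, 14, 11, 108], [242, 132, 24, 7, 110], [275, 139, 46, 23, 650], [242, 140, 24, 7, 116], [227, 165, 12, 25, 78], [432, 177, 52, 41, 791], [229, 183, 5, 13, 47], [232, 205, 15, 7, 71], [368, 206, 7, 5, 20], [436, 220, 7, 11, 46], [275, 225, 90, 41, 1915], [427, 232, 52, 38, 1041], [203, 245, 3, 12, 24], [199, 259, 12, 11, 92]]
top [[196, 168, 11, 5, 24], [318, 171, 17, 3, 23], [297, 172, 19, 20, 183], [198, 174, 4, 5, 16], [116, 183, 173, 201, 16387], [341, 194, 3, 10, 21], [349, 196, 4, 20, 41], [346, 206, 3, 9, 18], [255, 272, 257, 112, 18204], [298, 309, 5, 6, 21], [258, 310, 5, 9, 24], [285, 310, 7, 9, 31], [303, 318, 6, 10, 29], [317, 366, 11, 9, 44]]
```

Run:
```python
from h import *
import pickle
C=pickle.load(open("c0.pkl","rb")); c=cap("side")
E=lambda c:cv2.Canny(cv2.cvtColor(np.array(c["pixels"]),cv2.COLOR_RGB2GRAY),40,100).astype(np.float32)
a=cv2.cvtColor(np.array(C["side"]["pixels"]),cv2.COLOR_RGB2GRAY);b=cv2.cvtColor(np.array(c["pixels"]),cv2.COLOR_RGB2GRAY)
for n,(x,y,w,h) in{"objective":(273,243,16,18),"jar_a":(165,220,26,32),"jar_b":(168,200,24,24),"rack tops":(210,248,45,20),"driver":(280,168,22,30),"dish":(276,190,28,20)}.items():
    r=cv2.matchTemplate(b[y-8:y+h+8,x-8:x+w+8],a[y:y+h,x:x+w],cv2.TM_CCOEFF_NORMED);_,v,_,p=cv2.minMaxLoc(r);print(n,round(v,3),p[0]-8,p[1]-8)
print(arm.sense()['t']); print(arm.hand_in())
```

```text
objective 0.51 5 -7
jar_a 1.0 0 0
jar_b 1.0 0 0
rack tops 0.991 0 0
driver 1.0 0 0
dish 0.999 0 0
43.65
the job is handed in; nothing more can be done
None
```

I lifted the counterweight out of the rack by its eye, stood it upright on the small black pad and let go. Then I took it by its block with an inclined tool, about 46° down, and hung it on the hook. I lowered it until the wrist carried almost no load, so the scale went to about 34 mm, well short of the 75 mm stop. I slid the index down by pressing the tab's top edge with closed fingertips, not by pinching it. The job was handed in at 43.7 s with the arm clear of everything.

**Last checks:**
- **Reading:** the camera puts the scale's travel at about 34.3 mm and the index at about 34.8 mm. The index figure is the mean of two edges that disagreed, 33.2 and 36.4 mm. The robot's own heights gave about 33.5 mm for both. I expect the two to be level within about 1 mm, but I could not see the needle tips directly.
- **Hanging:** the ring's picture rows did not change between the last readings, so it had settled.
- **Other things:** both jars, the driver, the dish and the rack tops matched their first pictures with no shift. I did not check the spanner.
- **Check that failed:** the objective's match was poor (0.51). The arm or its shadow lies across it in that view. The arm never went near it low down, but I did not confirm it stayed put.

While calibrating the fingertip height I touched the empty pad, pressing with up to about 28 N in the vertical direction.

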